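# Make up a spice parcel to weight on the kitchen scale

## Robot

A 6-joint arm with a two-finger parallel gripper is mounted at the origin on a cart in front of the work surface, level with it; the furniture and walls round the work are solid. World frame = base frame: x ahead of the robot, y to its left, z up, the work surface at z = 0. Lengths are in m, angles in rad, forces in N, time in s.
With the tool pointing down it reaches from about 0.325 to 0.875 m from the base axis. Payload 4.4 kg.
Tool frame: the origin (TCP) lies between the finger pads; the fingertips stand 22 mm ahead of it and the grasp point (between the pads) lies 3 mm ahead of it (finger_overhang is the z of the fingertips in the tool frame, in m); z points along the fingers, x is the direction in which the jaws open and shut, and the axes are right-handed (so a half turn about z gives the same grasp; the last joint's range is limited). The gripper opens to 85 mm and grips with 20 to 120 N. Pads are 22 mm wide; open, the fingers measure 114 mm over their backs; the gripper's body (76 mm by 85 mm) begins 54 mm behind the grasp point. The pads swing forward as they close: fully open they stand 13 mm farther back than shut.
Start: joints at [1.177, 0.207, 1.542, -0, 1.393, -0.15], TCP at [0.138, 0.558, 0.253] pointing down, gripper open.
Joint ranges: [-2.73, 2.73], [-0.86, 2.22], [0.23, 2.46], [-1.11, 4.25], [0.08, 2.63], [-2.82, 2.82]. Speed limits (rad/s): [2.79, 2.79, 3.14, 3.14, 3.14, 3.14].

## Interface

Orientations are given as a unit quaternion [w, x, y, z].
In Python, from station import get_state, get_image, camera_params, sign_off, finger_overhang gives the robot as it stands. The module is installed in compiled form; this text tells all that it offers.
- The arm moves only by the tool jog_arm, never from a script. Its argument "series" is a list that holds one entry, the list of rows, each a list of 7 numbers: the shift along the tool's x, y, z in mm, then the turn, a rotation vector about the tool's x, y, z in rad, then the finger opening in mm, from 0 to 85.4. In form: [[[tx, ty, tz, rx, ry, rz, fingers], ...]]. A call has 1 to 10 rows; each row shifts and turns the pose as measured when the row begins, along the tool's axes as they then stand; what a row does not reach is not made up. A row lasts 1/10 s, in which the tool goes at most 50 mm and 8.59 degrees, less where a joint would pass 70% of its speed; a pose out of reach is approached as far as the arm can. A call with a gripper value outside its range is refused whole. The fingers move at their own pace and stop on an object; "newtons" is the grip in N (left out, the last holds). Time passes only in rows, so rows that do not move let the fingers close. It gives the time, the measured TCP pose, the force and the opening at its end, in the units of the state.
- get_state(): the state, without advancing time (a new reading comes with each control period).
- get_image(name): name is "scene" or "top" or "wrist"; returns the picture (384x512x3 uint8, red, green, blue); there is no depth.
- camera_params(name): a dict with "vfov" (degrees; the focal length in pixels is half the picture's height over the tangent of half this angle, whatever the lens; pixels are square), "cx", "cy" (the principal point, pixels), "rvec" (rotation vector, rad) and "tvec" (3), from world to camera coordinates, as OpenCV has them. Camera axes: x right, y down, z forward; pixel columns grow to the right and rows downward; lengths in m; the calibration is good to about 2 mm. A picture is of the moment at which its call begins: read the wrist's pose just before it. camera_params takes no time and is no camera call; for the wrist camera it gives the pose at the moment of the call.
- sign_off(): hands the job in, once; it reports no verdict.
The state is a dict: "time": time; "q": joint angles; "dq": joint speeds; "joint_torque": joint torques, N m; "eef_pos": TCP position; "ee_rot": TCP orientation; "ft_force": force on the tool from outside, world axes, zero at the start; "torque": the same for the moment, N m; "finger_gap": finger opening in m.
Only numpy, scipy, OpenCV 4.12 (cv2) and the standard library are available. Lean on these libraries where they do the work, as an engineer would, in place of code of your own. Each camera call takes 0.05 s, during which the arm holds its last target.

## Task

A food parcel is being made up to weight: move jars from the slanted rack to the pan of the kitchen scale, one at a time, setting each down gently and upright on the pan beside the tin, until the needle comes to rest within the thick dark arc on the dial, and then stop. Leave the tin standing on the pan, the jars you do not need in their rack pockets, and the timer, honey jar and mug where they are.

Things in the scene. Friction and masses are not known exactly. Their poses are not given: they have to be found in the camera images.
- needle (a joint): needle of the scale's dial, in rad: 0 with an empty pan (straight up the dial), growing clockwise by 5.0 rad per kg on the pan, in proportion. The thick dark arc on the dial runs from 2.65 to 3.50 rad (530 to 700 g); longer, thin lines mark its two ends. It takes about half a second to settle
- pan_mid (a point): centre of the scale pan's flat floor, 90 mm above the worktop when empty. x axis: away from the dial, y axis: along the pan's long side, z up. The steel pan is 170 mm (x) by 250 mm (y) with a rim 6 mm high; it is sprung, sinks 20 mm per kg (490 N/m), travel 25 mm. This point moves with it
- scale: white mechanical kitchen scale, fixed to the worktop. Origin: on the worktop below the pan's centre; x axis away from the dial side, z up. The round dial (88 mm) slopes at 45 degrees on its front, centred 126 mm in front of the origin (at x = -0.126) and 49 mm up
- rack: pale wooden rack for four jars, fixed to the worktop, 300 mm wide (y) and 125 mm deep (x). Origin: on the worktop under its middle; x axis to its back, y axis along its width, z up. Pockets 74 mm apart along y hold the jars leaning 35 degrees to the front; pocket walls reach 45 mm up along a jar at its sides (each pocket is 50 mm wide), 60 mm at its front and 20 mm at its back. A jar is freed by lifting it along its own axis
- tin: small closed food tin, 57 mm across, 72 mm tall, 126 to 360 g, standing on the rear (+x) half of the scale pan from the start, 40 to 46 mm behind its middle. Origin: centre of its base; z axis up
- jar_1: closed glass spice jar with a green screw lid, 45 mm across, 107 mm tall, 138 to 162 g; the lid takes up its top 20 mm. At the start it leans in the first (most -y) pocket of the rack. Origin: centre of its base; z axis: along the jar towards the lid (in the rack it points 35 degrees away from vertical, towards the rack's front)
- jar_2: closed glass spice jar with a pale screw lid, 45 mm across, 107 mm tall, 138 to 162 g; the lid takes up its top 20 mm. At the start it leans in the second pocket of the rack. Origin: centre of its base; z axis: along the jar towards the lid (in the rack it points 35 degrees away from vertical, towards the rack's front)
- jar_3: closed glass spice jar with a green screw lid, 45 mm across, 107 mm tall, 138 to 162 g; the lid takes up its top 20 mm. At the start it leans in the third pocket of the rack. Origin: centre of its base; z axis: along the jar towards the lid (in the rack it points 35 degrees away from vertical, towards the rack's front)
- jar_4: closed glass spice jar with a pale screw lid, 45 mm across, 107 mm tall, 138 to 162 g; the lid takes up its top 20 mm. At the start it leans in the fourth (most +y) pocket of the rack. Origin: centre of its base; z axis: along the jar towards the lid (in the rack it points 35 degrees away from vertical, towards the rack's front)
- kitchen_timer: bystander: round kitchen timer, 62 mm across, 43 mm tall. Origin: centre of its base
- honey_jar: bystander: honey jar, 71 mm across, 110 mm tall. Origin: centre of its base
- mug_tea: bystander: mug, 78 mm across, 109 mm with its handle, 101 mm tall. Origin: centre of its base
- scale_pan: the scale's steel pan itself; its origin is the same point as pan_mid, the centre of its floor
Not all that is in view belongs to the job. What is shaped like the jar_1 but turquoise is not meant.

How it is judged:
By the outcome, as a careful person would: the job done as asked, in the order asked, and still so for the second after the job is handed in, with the robot touching nothing.
It also fails if it takes over 72 s, if anything falls off the work surface, if the arm or the gripper's body presses on something with over 40 N, if the wrist force passes 120 N, or if a joint passes its speed limit or range.

## Working session

There is one attempt and no reset: what is moved stays moved. The work goes in short steps, Python scripts to look and compute and a tool call to move; the robot and the scene stay as the last step left them, time stands still between calls to the robot, and variables do not carry over. Pictures are saved under pics/ and viewed, and the job is handed in when it is done.

Besides the shell and the picture viewer there is one more tool, called after ">>>" as name([rows], argument=value, ...), one row to a line, values as JSON. jog_arm: Moves the arm, as the interface text tells. Its arguments: {"type":"object","properties":{"series":{"type":"array"},"newtons":{"type":"number"}},"required":["series"]}

```bash
mkdir -p pics
cat > h.py <<'E'
import numpy as np, cv2
from station import *
def cam(n):
    p=camera_params(n); f=192/np.tan(np.radians(p['vfov'])/2)
    R,_=cv2.Rodrigues(np.array(p['rvec'],float)); return f,p['cx'],p['cy'],R,np.array(p['tvec'],float)
def ray(c,u,v):
    f,cx,cy,R,t=c; d=R.T@np.array([(u-cx)/f,(v-cy)/f,1]); return -R.T@t,d/np.linalg.norm(d)
def onz(c,u,v,z):
    o,d=ray(c,u,v); return o+d*(z-o[2])/d[2]
def proj(c,X):
    f,cx,cy,R,t=c; q=R@np.array(X)+t; return np.array([f*q[0]/q[2]+cx,f*q[1]/q[2]+cy])
def tri(rs):
    A=np.zeros((3,3));b=np.zeros(3)
    for o,d in rs:
        P=np.eye(3)-np.outer(d,d);A+=P;b+=P@o
    X=np.linalg.solve(A,b); return X,[np.linalg.norm((np.eye(3)-np.outer(d,d))@(X-o)) for o,d in rs]
def save(n,im,s=1):
    im=cv2.cvtColor(im,cv2.COLOR_RGB2BGR)
    if s!=1: im=cv2.resize(im,None,fx=s,fy=s,interpolation=cv2.INTER_CUBIC)
    cv2.imwrite('pics/'+n+'.png',im)
E
python3 - <<'E'
from h import *
for n in ['scene','top','wrist']:
    print(n,camera_params(n)); im=get_image(n); np.save('pics/'+n+'0.npy',im); save(n+'0',im,1.5)
print(get_state(),finger_overhang)
E
```

```text
scene {'vfov': 50.94926720490204, 'cx': 251.83802331798893, 'cy': 192.08622046679096, 'rvec': array([ 2.06062561, -0.72858624,  0.35216768]), 'tvec': array([-0.43660943,  0.27316157,  1.16164293])}
top {'vfov': 55.33849641172195, 'cx': 253.7449828602059, 'cy': 192.29292485581047, 'rvec': array([ 2.16944245, -2.19450621,  0.10570335]), 'tvec': array([-0.02436915,  0.5650581 ,  1.48838127])}
wrist {'vfov': 66.56989942975451, 'cx': 256.78173997060526, 'cy': 193.01197047249028, 'rvec': array([-2.28111415, -1.78402803, -0.26511751]), 'tvec': array([-0.57413756, -0.03807774,  0.378067  ])}
{'time': 0.15, 'q': array([ 1.17751900e+00,  2.07308128e-01,  1.54266118e+00,  2.49331275e-05,
        1.39349524e+00, -1.50492150e-01]), 'dq': array([ 0.00015894, -0.00132949, -0.00384337,  0.00103105,  0.00091046,
        0.00087627]), 'joint_torque': array([ 5.13899395e-04, -3.83509147e+01, -2.92039096e+01, -2.09085101e-04,
        6.61012513e-03,  2.60022766e-06]), 'eef_pos': array([0.13801581, 0.55761174, 0.25232806]), 'ee_rot': array([ 4.49087538e-04,  7.87531033e-01,  6.16274286e-01, -8.21257670e-04]), 'ft_force': array([ 0.54107294,  0.46301876, -0.49101487]), 'torque': array([ 0.03215227,  0.00587652, -0.00682158]), 'finger_gap': 0.08528346402945673} 0.022
```

View pics/scene0.png

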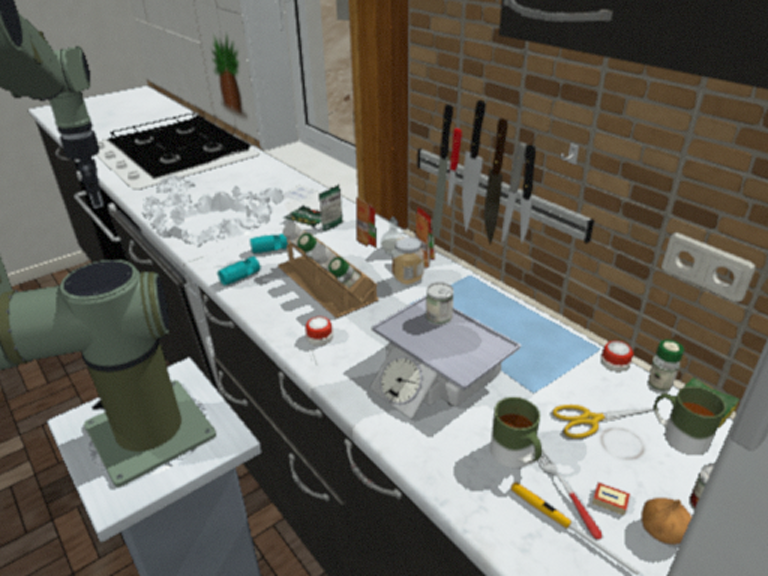

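View pics/top0.png

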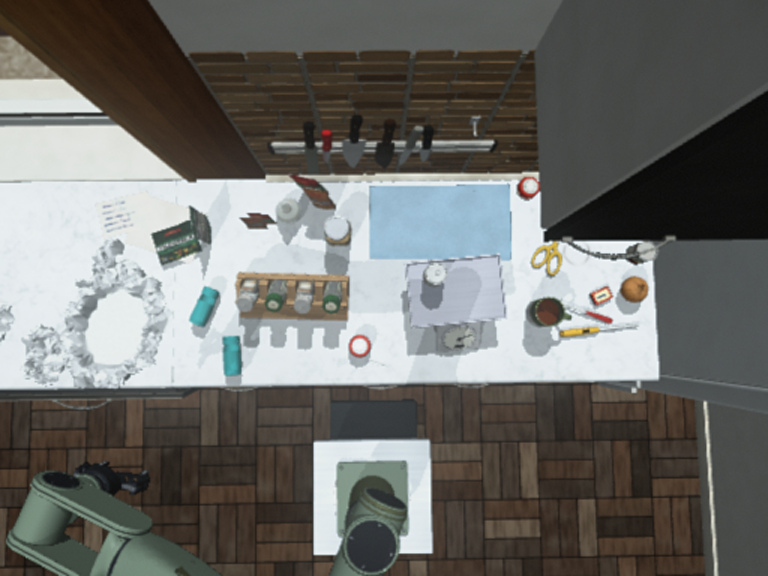

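View pics/wrist0.png

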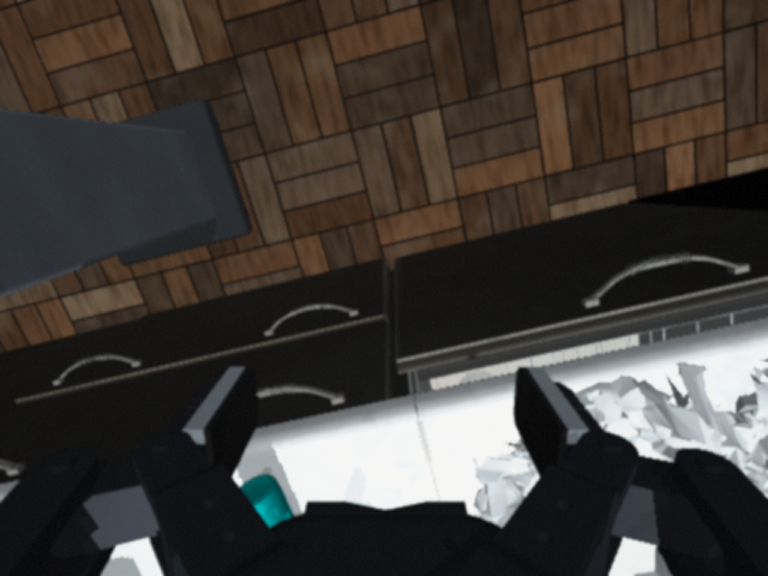

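Run:
```python
from h import *
s=np.load('pics/scene0.npy');t=np.load('pics/top0.npy')
save('crack_t',t[170:230,150:240],8); save('crack_s',s[145:215,175:260],8)
save('cscale_t',t[165:240,265:340],8); save('cscale_s',s[180:275,240:350],7)
```

```text
(no output)
```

View pics/crack_t.png

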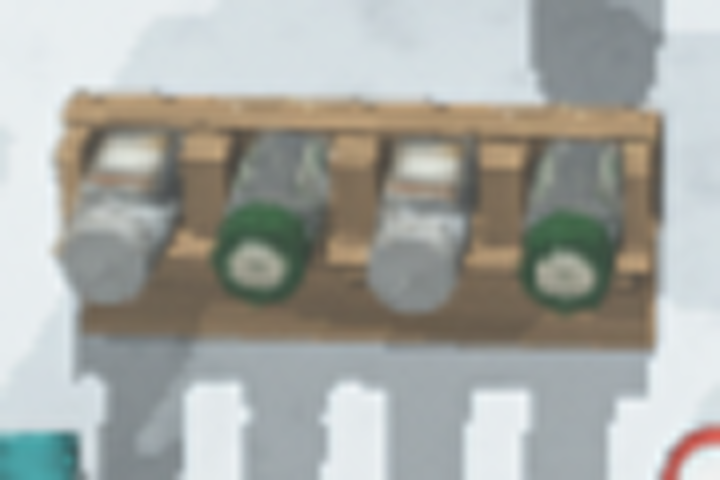

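View pics/crack_s.png

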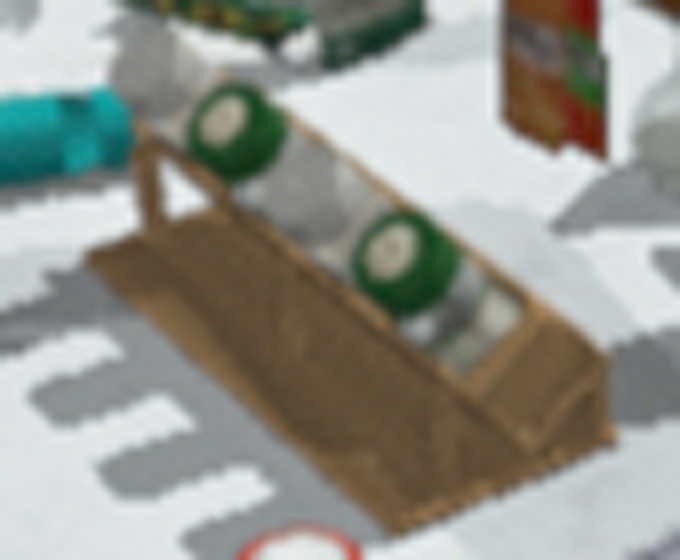

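View pics/cscale_t.png

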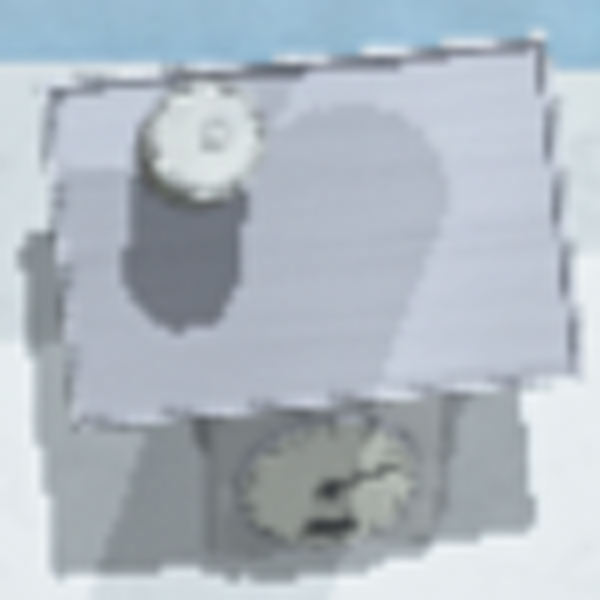

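View pics/cscale_s.png

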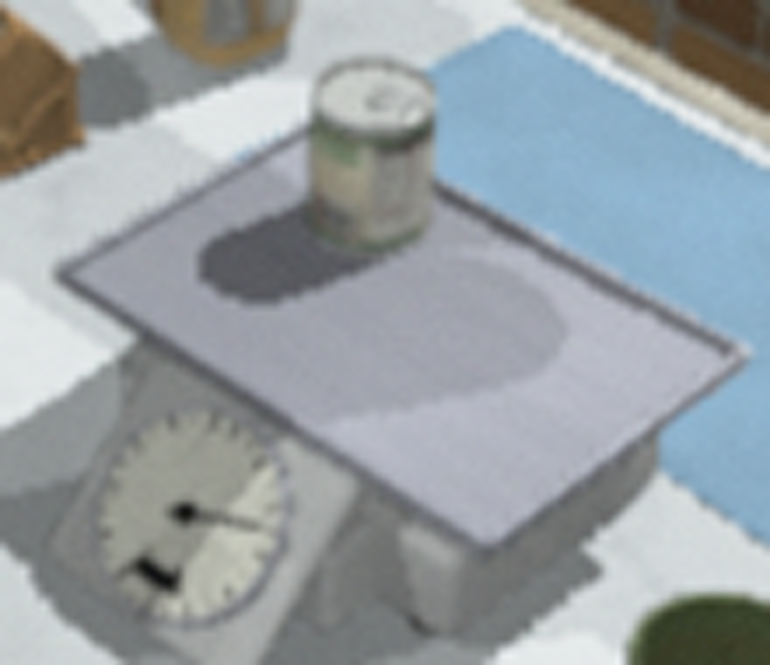

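Run:
```python
from h import *
s=cam('scene');t=cam('top')
P={'jar1lid':((220.6,204),(223.5,176.5)),'jar3lid':((182.1,202.9),(203,160.25)),
'panFL':((274.4,217.5),(248.6,218.9)),'panBR':((333.1,170.25),(346.4,230.3)),'panFR':((336.9,211.9),(309.7,257.9)),
'tinlid':((290.5,183.3),(293.2,194.3)),
'rackFR':((231.5,213.5),(225,211)),'rackFL':((160,211.5),(186.5,177)),'rackBRtop':((232.2,184.5),(250.5,189.5)),
'dialc':((306.2,226),(266.5,253))}
for k,(a,b) in P.items():
    X,e=tri([ray(t,*a),ray(s,*b)]); print(k,X.round(4),np.round(e,4))
```

```text
jar1lid [0.5117 0.099  0.1209] [0.001 0.001]
jar3lid [0.5187 0.2465 0.1203] [0.0003 0.0003]
panFL [ 0.4587 -0.1105  0.0837] [0.0002 0.0002]
panBR [ 0.6442 -0.3478  0.0887] [0.0004 0.0004]
panFR [ 0.4788 -0.3591  0.0846] [0.001 0.001]
tinlid [ 0.5881 -0.1707  0.1514] [0.002 0.002]
rackFR [0.4801 0.0617 0.0061] [0.0015 0.0015]
rackFL [0.4935 0.3582 0.0035] [0.0033 0.0033]
rackBRtop [0.5952 0.0566 0.0514] [0. 0.]
dialc [ 0.4235 -0.2403  0.0516] [0.0002 0.0002]
```

```bash
cat >> h.py <<'E'
from scipy.spatial.transform import Rotation as Ro, Slerp
def pose():
    st=get_state(); q=st['ee_rot']; return st['eef_pos'],Ro.from_quat([q[1],q[2],q[3],q[0]]),st
PSI=-0.046; XR=np.array([np.cos(PSI),np.sin(PSI),0]); YR=np.array([-np.sin(PSI),np.cos(PSI),0])
PP=0.078; XP=np.array([np.cos(PP),np.sin(PP),0]); YP=np.array([-np.sin(PP),np.cos(PP),0]); PC=np.array([0.5515,-0.229,0.09])
def tool(yaw,tilt):
    # tool x along horizontal yaw dir-y axis ; z down, tilted forward by tilt
    x=np.array([-np.sin(yaw),np.cos(yaw),0]); f=np.array([np.cos(yaw),np.sin(yaw),0])
    z=-np.cos(tilt)*np.array([0,0,1])+np.sin(tilt)*f; y=np.cross(z,x); return Ro.from_matrix(np.c_[x,y,z])
def plan(ways,fing,dp=1,dr=3,vmax=45,wmax=0.14,start=None):
    """ways: list of (p,R,n or None)"""
    p,R,_=pose() if start is None else (*start,0); out=[]
    for w in ways:
        tp,tR=w[0],w[1]; n=w[2] if len(w)>2 else 0
        D=(R.inv()*tR).as_rotvec(); m=max(int(np.ceil(max(np.linalg.norm(tp-p)*1000/vmax,np.linalg.norm(D)/wmax))),1,n)
        p0,R0=p,R
        for i in range(1,m+1):
            gp=p0+(tp-p0)*i/m; gR=R0*Ro.from_rotvec(D*i/m)
            d=np.round(R.inv().apply(gp-p)*1000,dp); r=np.round((R.inv()*gR).as_rotvec(),dr)
            out.append([*map(float,d),*map(float,r),fing]); p=p+R.apply(d/1000); R=R*Ro.from_rotvec(r)
    out=[[0.0 if v==0 else v for v in o] for o in out]
    for i in range(0,len(out),10): print([out[i:i+10]])
    return p,R
E
python3 - <<'E'
from h import *
p,R,st=pose(); c=cam('wrist'); o=-c[3].T@c[4]
print('cam in tool',R.inv().apply(o-p), 'cam z in tool',R.inv().apply(c[3][2]),'cam x',R.inv().apply(c[3][0]))
a=-np.sin(np.radians(35))*XR+np.array([0,0,.819])
L=np.array([.512,.099,.1205])
plan([(np.array([.25,.42,.30]),tool(0,0)),(L+YR*.06+a*.16,tool(PSI,.61))],62)
E
```

```text
cam in tool [-7.05181860e-05 -7.34792461e-02 -1.19984819e-01] cam z in tool [0.00096649 0.29224109 0.95634419] cam x [ 9.99999007e-01  6.98616113e-04 -1.22409243e-03]
[[[-21.3, 28.4, -9.5, 0.0, 0.0, -0.049, 62], [-22.8, 27.2, -9.5, 0.0, 0.001, -0.048, 62], [-23.9, 26.2, -9.5, 0.0, 0.0, -0.049, 62], [-25.3, 24.9, -9.6, 0.0, 0.0, -0.048, 62], [-26.4, 23.7, -9.5, -0.001, 0.001, -0.049, 62], [-36.7, 24.7, 6.9, -0.087, -0.002, 0.006, 62], [-36.5, 24.3, 9.2, -0.087, -0.002, 0.007, 62], [-36.4, 23.6, 11.2, -0.087, -0.002, 0.006, 62], [-36.2, 22.7, 13.4, -0.087, -0.002, 0.007, 62], [-36.0, 21.8, 15.4, -0.087, -0.002, 0.006, 62]]]
[[[-35.8, 20.5, 17.3, -0.087, -0.002, 0.006, 62], [-35.7, 19.2, 19.1, -0.087, -0.002, 0.007, 62]]]
```

>>> jog_arm([
  [[-21,28,-9.5,0,0,-0.049,62],[-23,27,-9.5,0,0,-0.048,62],[-24,26,-9.5,0,0,-0.049,62],[-25,25,-9.5,0,0,-0.048,62],[-26,24,-9.5,0,0,-0.049,62],[-37,25,7,-0.087,-0.002,0.006,62],[-36,24,9,-0.087,-0.002,0.007,62],[-36,24,11,-0.087,-0.002,0.006,62],[-36,23,13,-0.087,-0.002,0.007,62],[-36,22,15,-0.087,-0.002,0.006,62]],
], newtons=30)

```text
time: 1.15
eef_pos: [0.3847, 0.232, 0.2677]
ee_rot: [0.162, 0.693, 0.685, 0.155]
ft_force: [0.4, -0.2, 0.2]
finger_gap: 0.0623
```

Run:
```python
from h import *
import pickle
c=cam('wrist');im=get_image('wrist');pickle.dump((c,im),open('w1.pkl','wb'));save('w1',im,1.5);print(pose()[:1])
a=-np.sin(np.radians(35))*XR+np.array([0,0,.819])
L=np.array([.512,.099,.1205])
plan([(L+YR*.037+a*.14,tool(PSI,.61))],62)
```

```text
(array([0.38381535, 0.22651569, 0.2638883 ]),)
[[[-28.5, 11.1, 16.4, -0.053, 0.0, 0.01, 62], [-28.4, 10.4, 17.1, -0.054, 0.0, 0.011, 62], [-28.2, 9.8, 17.5, -0.053, 0.0, 0.01, 62]]]
```

View pics/w1.png

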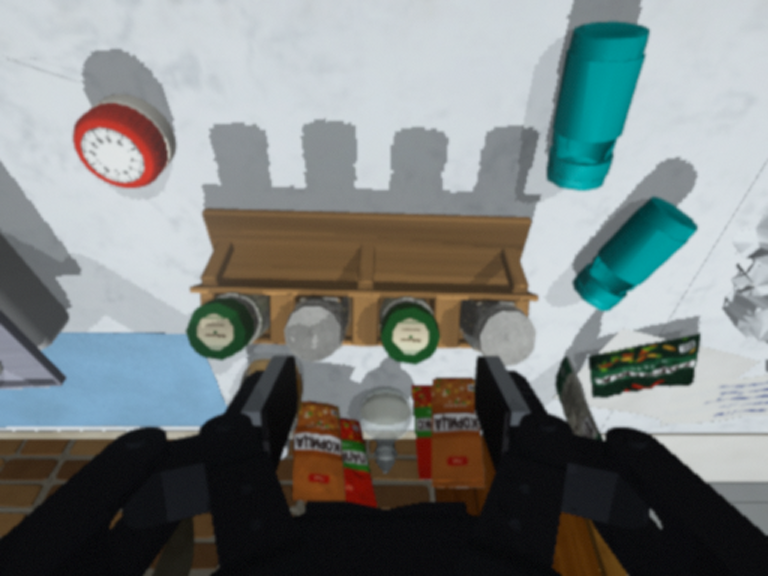

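The wrist view shows the rack with lids at (1.5x pixels) jar_1 green (220,328), jar_2 pale (316,332), jar_3 green (410,333), jar_4 pale (505,332). What could be mistaken for jar_1: the turquoise lookalikes at (600,105) and (640,250), green jar_3 at (410,333), and the loose green-lidded jar in the scene image at (668,355). Choice: jar_1, in the most −y pocket.

>>> jog_arm([
  [[-28.5,11,16.5,-0.053,0,0.01,62],[-28.5,10.5,17,-0.054,0,0.011,62],[-28,10,17.5,-0.053,0,0.01,62],[0,0,0,0,0,0,62]],
])

```text
time: 1.6
eef_pos: [0.4332, 0.1345, 0.2325]
ee_rot: [0.219, 0.691, 0.657, 0.208]
ft_force: [-0.5, -0.5, 0.1]
finger_gap: 0.0621
```

Run:
```python
from h import *
import pickle
p,R,_=pose();print(p,R.as_matrix().round(3))
c=cam('wrist');im=get_image('wrist');pickle.dump((c,im),open('w2.pkl','wb'));save('w2',im,1.5)
for n in (1,2):
    c,im=pickle.load(open(f'w{n}.pkl','rb'))
    h=cv2.cvtColor(im,cv2.COLOR_RGB2HSV); m=cv2.inRange(h,(45,80,30),(80,255,200))
    cs,_=cv2.findContours(m,cv2.RETR_EXTERNAL,cv2.CHAIN_APPROX_NONE)
    for k in cs:
        if cv2.contourArea(k)>250: print(n,cv2.fitEllipse(k),cv2.contourArea(k))
c,im=pickle.load(open('w1.pkl','rb')); save('w1c',im[190:255,110:370],3)
save('w2c',im:=pickle.load(open('w2.pkl','rb'))[1][150:300,0:420],1.9)
```

```text
[0.43317793 0.13451264 0.23248912] [[ 0.05   0.816  0.575]
 [ 0.999 -0.041 -0.028]
 [ 0.001  0.576 -0.817]]
1 ((426.0876770019531, 245.74359130859375), (26.91546630859375, 67.6184310913086), 82.09228515625) 796.5
1 ((272.7119445800781, 221.984130859375), (37.311195373535156, 38.875003814697266), 160.74411010742188) 1135.5
1 ((145.48934936523438, 219.56961059570312), (36.67137145996094, 40.42656326293945), 82.53885650634766) 1143.0
2 ((484.696533203125, 269.33447265625), (13.284075736999512, 34.90529251098633), 43.59170150756836) 321.5
2 ((493.2742004394531, 211.34481811523438), (16.057239532470703, 39.30949401855469), 68.73323822021484) 322.5
2 ((224.56134033203125, 188.896240234375), (46.47883224487305, 48.70595932006836), 31.959074020385742) 1773.5
2 ((381.1208801269531, 187.2938995361328), (47.64625930786133, 54.64847946166992), 104.74506378173828) 2036.5
```

View pics/w2.png

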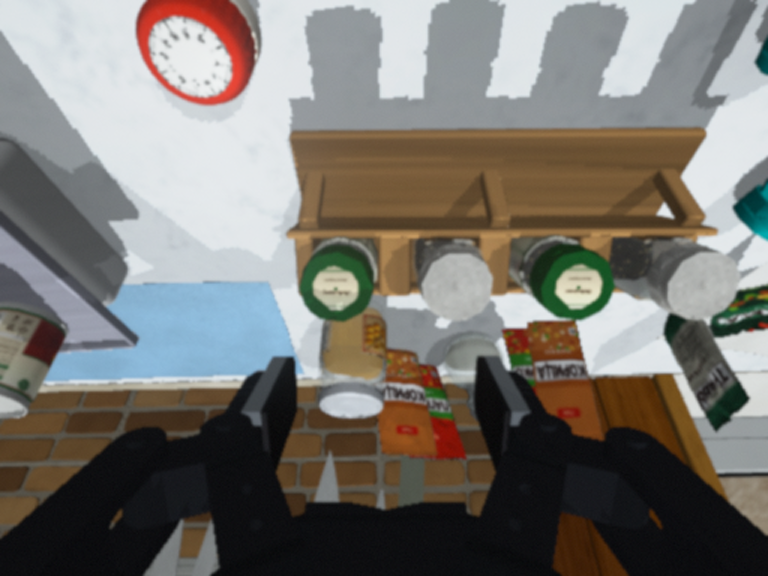

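View pics/w1c.png

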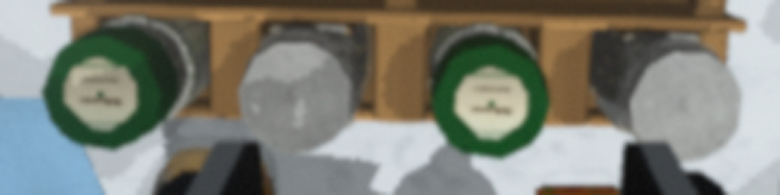

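Run:
```python
from h import *
import pickle
c1,i1=pickle.load(open('w1.pkl','rb'));c2,i2=pickle.load(open('w2.pkl','rb'))
save('w2c',i2[150:220,195:495],2.6)
A=[(143,222),(209,222.7),(273.7,223.3),(339,223.3)];B=[(225.3,190),(304.7,188.2),(386,190),(466.7,188.7)]
T=[(220.6,204),None,(182.1,202.9),None]
tc=cam('top');sc=cam('scene');S=[(223.5,176.5),0,(203,160.25),0]
for i in range(4):
    r=[ray(c1,*A[i]),ray(c2,*B[i])]; X,e=tri(r); print(i+1,X.round(4),np.round(e,4))
    if T[i]: 
        X,e=tri(r+[ray(tc,*T[i]),ray(sc,*S[i])]); print('  all',X.round(4),np.round(e,4))
```

```text
1 [0.5095 0.1019 0.1252] [0.0016 0.0016]
  all [0.5125 0.0999 0.1215] [0.0023 0.0017 0.0015 0.0016]
2 [0.5172 0.1742 0.1199] [0.0015 0.0015]
3 [0.5186 0.248  0.1221] [0. 0.]
  all [0.519  0.2474 0.121 ] [0.0009 0.0011 0.0011 0.0012]
4 [0.5235 0.3236 0.1191] [0.0006 0.0006]
```

View pics/w2c.png

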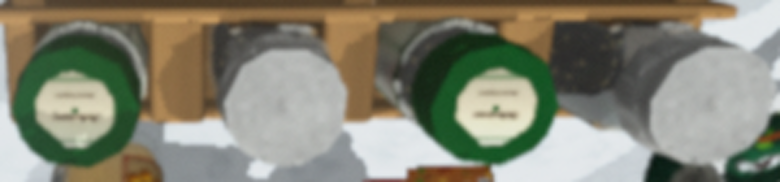

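```bash
cat >> h.py <<'E'
TL=np.radians(35); AX=-np.sin(TL)*XR+np.array([0,0,np.cos(TL)])
E
python3 - <<'E'
from h import *
L=np.array([.5127,.100,.121]); R=tool(PSI,TL)
plan([(L+AX*.06,R),(L-AX*.019,R,3)],62,0)
E
```

```text
[[[-16.0, 1.0, 39.0, 0.002, 0.0, -0.001, 62], [-16.0, 0.0, 40.0, 0.002, 0.0, -0.002, 62], [0.0, 0.0, 26.0, 0.0, 0.0, 0.0, 62], [0.0, 0.0, 26.0, 0.0, 0.0, 0.0, 62], [0.0, 0.0, 27.0, 0.0, 0.0, 0.0, 62]]]
```

>>> jog_arm([
  [[-16,1,39,0,0,-0.001,62],[-16,0,40,0,0,-0.001,62],[0,0,0,0,0,0,62]],
])

```text
time: 1.95
eef_pos: [0.4826, 0.1042, 0.1726]
ee_rot: [0.22, 0.688, 0.658, 0.213]
ft_force: [-1.0, -0.2, -0.6]
finger_gap: 0.062
```

Run:
```python
from h import *
L=np.array([.5127,.100,.121]); R=tool(PSI,TL)
print(pose()[0]); plan([(L+AX*.04,R),(L-AX*.019,R,3)],62)
save('w3',get_image('wrist'),1.5)
```

```text
[0.48264079 0.10422969 0.17259415]
[[[-2.9, -5.1, 19.5, 0.012, -0.005, 0.0, 62], [0.0, 0.0, 19.7, 0.0, 0.0, 0.0, 62], [0.0, 0.0, 19.6, 0.0, 0.0, 0.0, 62], [-0.1, 0.0, 19.7, 0.0, 0.0, 0.0, 62]]]
```

View pics/w3.png

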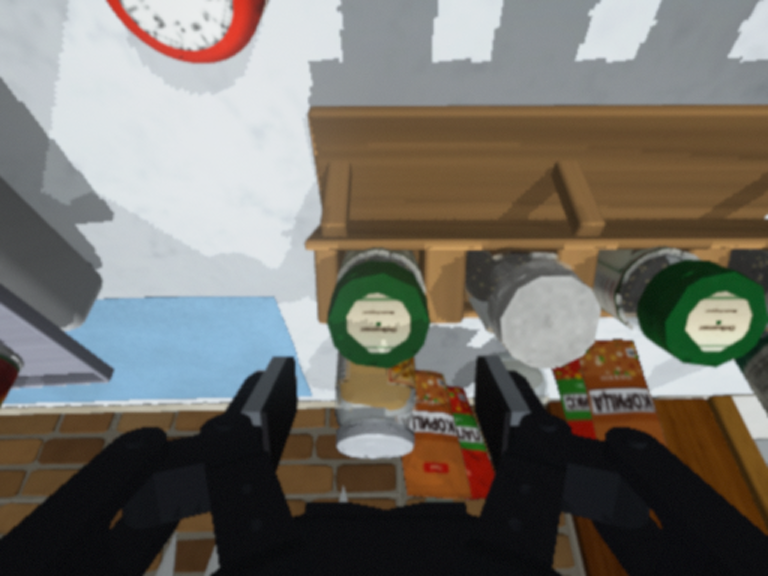

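>>> jog_arm([
  [[-3,-5,19,0.012,-0.005,0,62],[0,0,10,0,0,0,62]],
])

```text
time: 2.2
eef_pos: [0.4982, 0.1043, 0.1521]
ee_rot: [0.22, 0.687, 0.659, 0.212]
ft_force: [-0.1, 0.9, -0.9]
finger_gap: 0.062
```

Run:
```python
from h import *
L=np.array([.5127,.100,.121]); R=tool(PSI,TL)
print(pose()[0]); plan([(L-AX*.019,R,3)],62)
c=cam('wrist');im=get_image('wrist');save('w4',im,1.5);print(proj(c,L)*1.5)
```

```text
[0.49819383 0.10428142 0.15214132]
[[[-1.3, -2.1, 17.6, 0.003, -0.002, 0.001, 62], [-1.2, -2.1, 17.6, 0.004, -0.001, 0.001, 62], [-1.3, -2.0, 17.7, 0.003, -0.002, 0.001, 62]]]
[376.05698492 342.3996671 ]
```

View pics/w4.png

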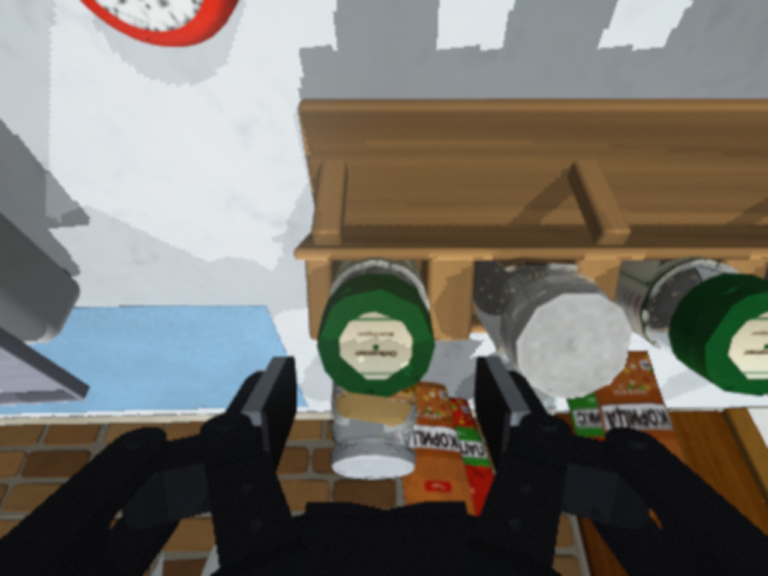

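Close view: jar_1's lid centre at (376,342), where my estimate projects. The lateral shift did not come through, so I correct it before descending.

>>> jog_arm([
  [[-4,-6,0,0.01,-0.005,0.003,62],[0,0,0,0,0,0,62]],
])

```text
time: 2.45
eef_pos: [0.4943, 0.1022, 0.1508]
ee_rot: [0.218, 0.689, 0.659, 0.209]
ft_force: [-0.1, 0.7, 0.3]
finger_gap: 0.062
```

Run:
```python
from h import *
L=np.array([.5127,.100,.121]); R=tool(PSI,TL)
print(pose()[0]); plan([(L-AX*.019,R,3)],62)
```

```text
[0.49433601 0.1022025  0.15076158]
[[[-0.5, -0.7, 18.0, 0.001, -0.001, 0.0, 62], [-0.4, -0.7, 18.0, 0.001, 0.0, 0.001, 62], [-0.5, -0.7, 18.0, 0.002, -0.001, 0.0, 62]]]
```

>>> jog_arm([
  [[-1,-1,18,0.001,-0.001,0,62],[-1,-1,18,0.001,0,0,62],[-0.5,-1,18,0.002,0,0,62],[0,0,0,0,0,0,62]],
])

```text
time: 2.85
eef_pos: [0.5261, 0.1005, 0.1106]
ee_rot: [0.221, 0.687, 0.659, 0.213]
ft_force: [-0.3, 0.6, 1.0]
finger_gap: 0.0621
```

Run:
```python
from h import *
L=np.array([.5127,.100,.121]); R=tool(PSI,TL)
print(pose()[0]); plan([(L-AX*.019,R,1)],62)
c=cam('wrist');im=get_image('wrist');save('w5',im,1.5)
```

```text
[0.52605353 0.10046341 0.1106145 ]
[[[-1.1, -5.0, 2.8, 0.012, -0.004, 0.003, 62]]]
```

View pics/w5.png

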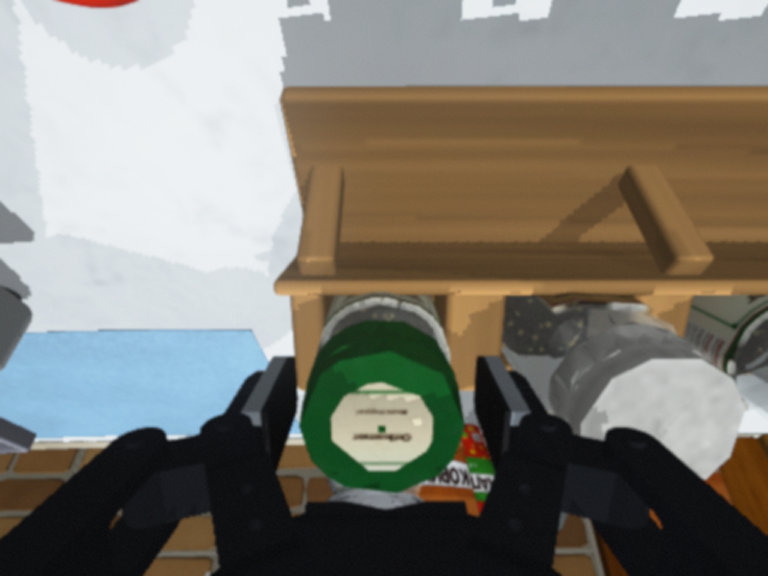

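>>> jog_arm([
  [[-1,-5,3,0.012,-0.004,0.003,62],[0,-2,0,0.004,0,0,62],[0,0,0,0,0,0,40],[0,0,0,0,0,0,40],[0,0,0,0,0,0,40],[0,0,0,0,0,0,40]],
], newtons=35)

```text
time: 3.5
eef_pos: [0.5218, 0.1004, 0.1084]
ee_rot: [0.218, 0.69, 0.659, 0.208]
ft_force: [-0.1, 0.5, -1.8]
finger_gap: 0.0443
```

Run:
```python
from h import *
L=np.array([.5127,.100,.121]); R=tool(PSI,TL)
p,r,st=pose();print(p,st['finger_gap'],st['ft_force'],(p-L)@AX)
plan([(L-AX*.019,R,1),(L+AX*.09,R,5)],40)
```

```text
[0.52180157 0.10044024 0.10839902] 0.04428956750253682 [-0.08539099  0.49994054 -1.8484623 ] -0.015525429775109071
[[[-0.9, -0.2, 3.5, 0.001, -0.001, 0.0, 40], [0.0, 0.0, -21.8, 0.0, 0.0, 0.0, 40], [0.0, 0.0, -21.8, 0.0, 0.0, 0.0, 40], [0.0, 0.0, -21.8, 0.0, 0.0, 0.0, 40], [0.0, 0.0, -21.8, 0.0, 0.0, 0.0, 40], [0.0, 0.0, -21.8, 0.0, 0.0, 0.0, 40]]]
```

>>> jog_arm([
  [[0,0,-10,0,0,0,40],[0,0,-15,0,0,0,40],[0,0,-22,0,0,0,40],[0,0,-22,0,0,0,40],[0,0,-22,0,0,0,40],[0,0,-22,0,0,0,40]],
])

```text
time: 4.1
eef_pos: [0.454, 0.1028, 0.2003]
ee_rot: [0.215, 0.691, 0.659, 0.206]
ft_force: [0.2, -0.2, -0.8]
finger_gap: 0.0444
```

Run:
```python
from h import *
p,r,st=pose();print(p,st['finger_gap'],st['ft_force'])
T=PC+XP*.03-YP*.08+np.array([0,0,.16+.09-.085])
Tv=PC-XP*.03-YP*.05; Tv[2]=.29
plan([(np.array([.47,.06,.27]),tool(0,TL-.15)),(np.array([.50,-.15,.28]),tool(PP,0)),(np.r_[(PC+XP*.03-YP*.08)[:2],.27],tool(PP,0))],40,0)
save('w6',get_image('wrist'),1.5)
```

```text
[0.45403335 0.10281983 0.20029804] 0.04443031032562766 [ 0.19301753 -0.19110689 -0.77336053]
[[[-21.0, 27.0, -24.0, 0.072, 0.012, -0.02, 40], [-21.0, 25.0, -25.0, 0.072, 0.012, -0.021, 40], [-42.0, 6.0, 1.0, 0.092, 0.004, -0.015, 40], [-42.0, 6.0, 0.0, 0.092, 0.003, -0.015, 40], [-42.0, 5.0, -1.0, 0.092, 0.004, -0.016, 40], [-43.0, 4.0, -1.0, 0.093, 0.003, -0.015, 40], [-42.0, 4.0, -1.0, 0.092, 0.004, -0.015, 40], [-41.0, 19.0, 2.0, 0.0, 0.0, 0.0, 40], [-40.0, 18.0, 3.0, 0.0, 0.0, 0.0, 40], [-41.0, 19.0, 2.0, 0.0, 0.0, 0.0, 40]]]
[[[-41.0, 19.0, 2.0, 0.0, 0.0, 0.0, 40]]]
```

View pics/w6.png

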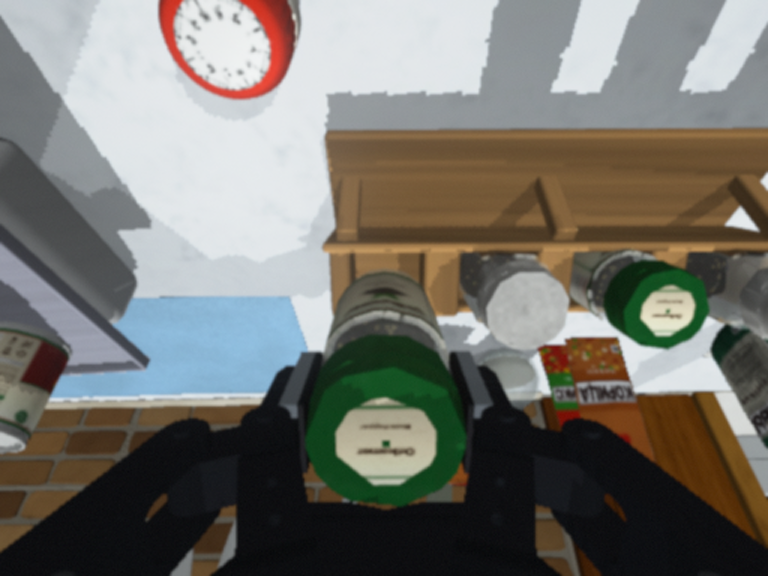

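>>> jog_arm([
  [[-10,20,-24,0.05,0.01,-0.01,40],[-21,27,-25,0.072,0.012,-0.02,40],[-35,12,-12,0.09,0.006,-0.017,40],[-42,6,0,0.092,0.004,-0.015,40],[-42,6,0,0.092,0.004,-0.015,40],[-42,5,-1,0.092,0.004,-0.015,40],[-42,4,-1,0.09,0.004,-0.015,40],[-30,4,0,0.06,0,-0.01,40],[0,0,0,0,0,0,40]],
])

```text
time: 5.05
eef_pos: [0.5032, -0.172, 0.2885]
ee_rot: [-0.02, 0.674, 0.738, -0.018]
ft_force: [0.8, 0.7, -2.7]
finger_gap: 0.0448
```

Run:
```python
from h import *
p,r,st=pose();print(p,st['finger_gap'],st['ft_force'],r.as_matrix().round(3))
plan([(np.r_[(PC+XP*.03-YP*.085)[:2],.26],tool(PP,0)),(np.r_[(PC+XP*.03-YP*.085)[:2],.195],tool(PP,0))],40,0)
```

```text
[ 0.50318579 -0.17199778  0.2885367 ] 0.044775924964526564 [ 0.76882463  0.65240108 -2.72458004] [[-0.091  0.994 -0.054]
 [ 0.996  0.091  0.   ]
 [ 0.005 -0.054 -0.999]]
[[[-37.0, 18.0, 6.0, -0.014, -0.001, 0.003, 40], [-36.0, 19.0, 6.0, -0.013, -0.002, 0.004, 40], [-37.0, 18.0, 7.0, -0.014, -0.001, 0.003, 40], [-36.0, 18.0, 7.0, -0.013, -0.001, 0.003, 40], [0.0, 0.0, 32.0, 0.0, 0.0, 0.0, 40], [0.0, 0.0, 33.0, 0.0, 0.0, 0.0, 40]]]
```

>>> jog_arm([
  [[-37,18,6,-0.014,-0.001,0.003,40],[-36,19,6,-0.014,-0.001,0.003,40],[-37,18,7,-0.014,-0.001,0.003,40],[-30,16,7,-0.013,-0.001,0.003,40],[0,0,0,0,0,0,40]],
])

```text
time: 5.55
eef_pos: [0.588, -0.3078, 0.251]
ee_rot: [-0.002, 0.678, 0.735, 0.002]
ft_force: [-0.4, 0.3, -1.3]
finger_gap: 0.0441
```

Run:
```python
from h import *
p,r,st=pose();print(p,st['finger_gap'],st['ft_force'],r.as_matrix().round(3))
plan([(np.r_[(PC+XP*.03-YP*.085)[:2],.19],tool(PP,0))],40,0,vmax=25)
s=get_image('scene');save('s7',s[150:280,200:400],3.5);save('w7',get_image('wrist'),1.5)
```

```text
[ 0.58803134 -0.3078065   0.25099493] 0.044081554812812604 [-0.44017652  0.27217697 -1.32065293] [[-0.079  0.997  0.001]
 [ 0.997  0.079  0.006]
 [ 0.006  0.001 -1.   ]]
[[[-1.0, 0.0, 20.0, 0.0, -0.002, 0.0, 40], [-2.0, 0.0, 21.0, 0.001, -0.002, 0.001, 40], [-1.0, 0.0, 20.0, 0.0, -0.002, 0.0, 40]]]
```

View pics/s7.png

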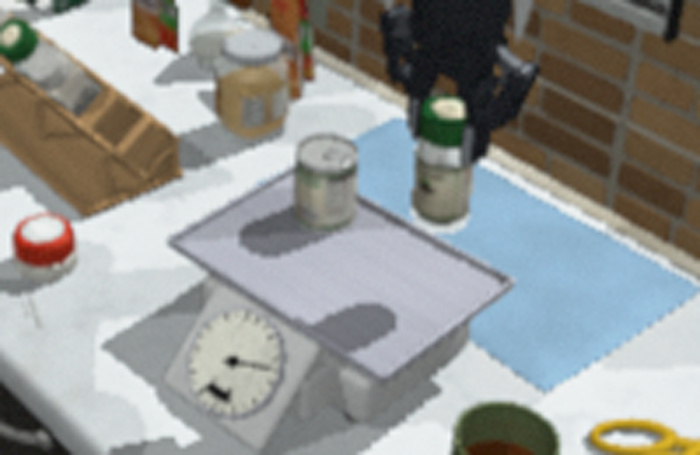

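View pics/w7.png

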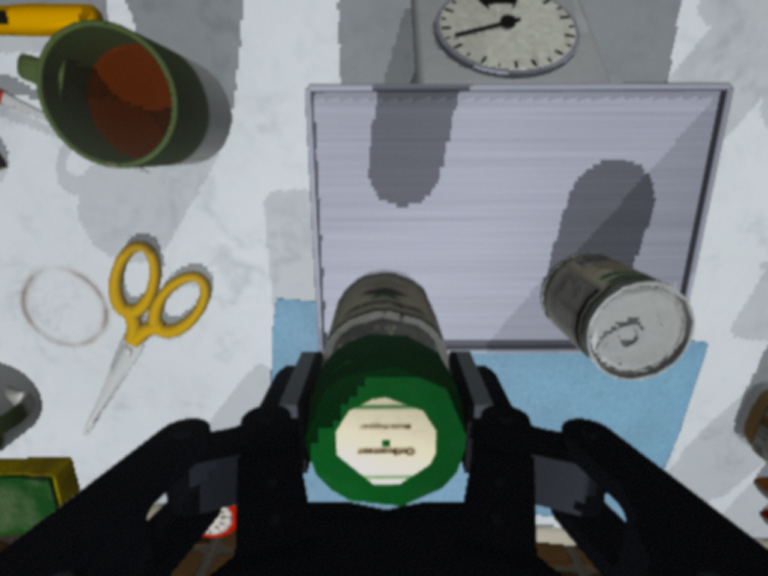

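jar_1 hangs upright over the rear −y part of the pan; the tin stands far off at (630,310), and the wrist camera also sees the dial at (507,25).

>>> jog_arm([
  [[-1,0,20,0,-0.002,0,40],[-2,0,20,0,-0.002,0,40],[-1,0,18,0,-0.002,0,40],[0,0,0,0,0,0,40]],
])

```text
time: 6.05
eef_pos: [0.5875, -0.3024, 0.1952]
ee_rot: [0.0, 0.676, 0.737, 0.002]
ft_force: [-1.1, 0.9, -2.3]
finger_gap: 0.0445
```

Run:
```python
from h import *
p,r,st=pose();print(p,st['finger_gap'],st['ft_force'],r.as_matrix().round(3))
s=get_image('scene');save('s8',s[150:280,200:400],3.5)
```

```text
[ 0.5875167  -0.30244445  0.19516787] 0.044548868490770416 [-1.11442992  0.92556112 -2.26787321] [[-0.086  0.996  0.003]
 [ 0.996  0.086  0.002]
 [ 0.002  0.003 -1.   ]]
```

View pics/s8.png

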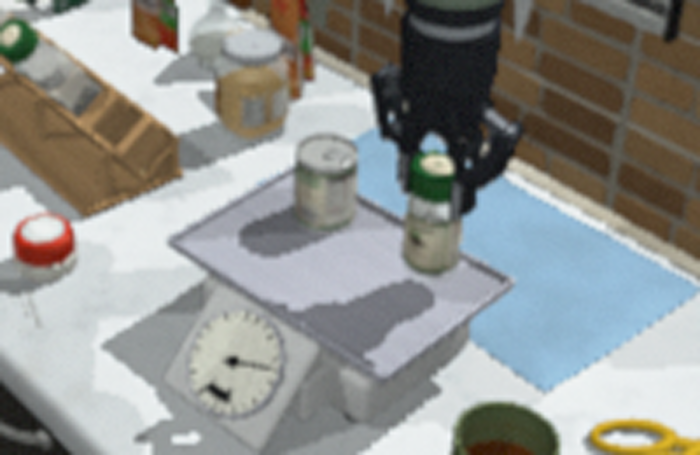

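>>> jog_arm([
  [[0,0,6,0,0,0,40],[0,0,4,0,0,0,40],[0,0,4,0,0,0,40],[0,0,0,0,0,0,40]],
])

```text
time: 6.5
eef_pos: [0.5905, -0.302, 0.1873]
ee_rot: [0.006, 0.675, 0.738, 0.003]
ft_force: [-0.1, -0.4, -2.0]
finger_gap: 0.0442
```

Run:
```python
from h import *
p,r,st=pose();print(p,st['finger_gap'],st['ft_force'])
s=get_image('scene');save('s9',s[180:275,240:350],7);save('w9',get_image('wrist'),1.5)
```

```text
[ 0.59050318 -0.30198402  0.18731785] 0.04421563944052917 [-0.08399744 -0.40249372 -1.96333699]
```

View pics/s9.png

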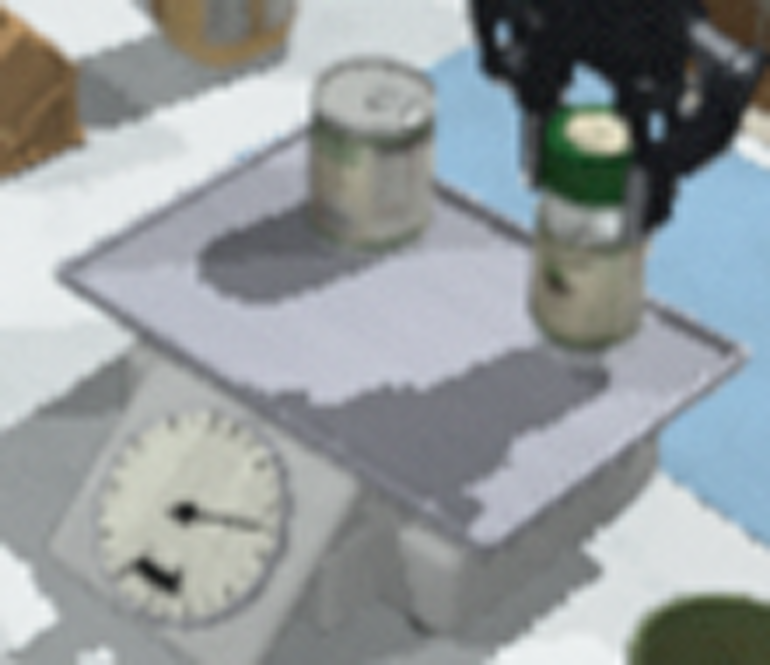

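View pics/w9.png

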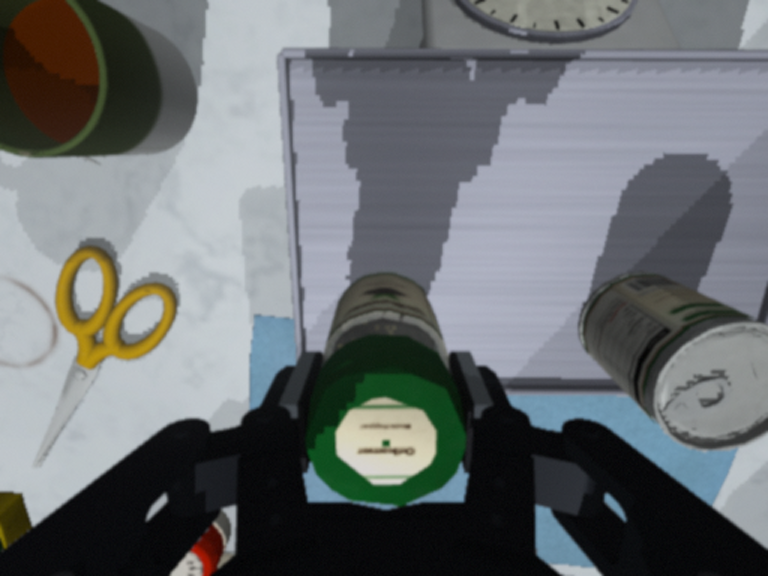

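>>> jog_arm([
  [[0,-2,6,0.008,0,0,40],[0,-1,6,0.004,0,0,40],[0,0,3,0,0,0,40],[0,0,0,0,0,0,40]],
])

```text
time: 7.0
eef_pos: [0.5881, -0.3034, 0.1723]
ee_rot: [0.003, 0.675, 0.737, -0.002]
ft_force: [-0.4, 0.2, -1.0]
finger_gap: 0.044
```

Run:
```python
from h import *
p,r,st=pose();print(p,st['finger_gap'],st['ft_force'],r.as_matrix()[:,2])
s=get_image('scene');save('s10',s[180:275,240:350],7)
```

```text
[ 0.58809715 -0.30341886  0.17230117] 0.0439809013656904 [-0.3863412   0.2020813  -1.04818138] [ 0.00141305 -0.00597863 -0.99998113]
```

View pics/s10.png

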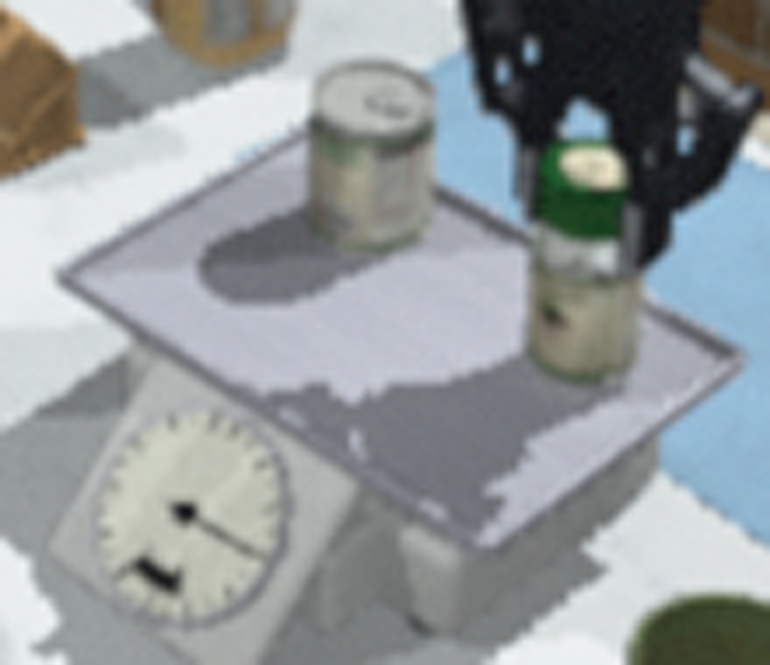

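>>> jog_arm([
  [[0,0,1,0,0,0,40],[0,0,0,0,0,0,48],[0,0,0,0,0,0,55],[0,0,0,0,0,0,62],[0,0,0,0,0,0,62],[0,0,-15,0,0,0,62],[0,0,-25,0,0,0,62],[0,0,-40,0,0,0,62],[0,0,-30,0,0,0,62],[0,0,0,0,0,0,62]],
])

```text
time: 8.05
eef_pos: [0.5885, -0.3031, 0.2906]
ee_rot: [0.004, 0.675, 0.737, -0.001]
ft_force: [-0.2, -0.1, 1.0]
finger_gap: 0.0617
```

Run:
```python
from h import *
import pickle
p,r,st=pose();print(p,st['finger_gap'],st['ft_force'],st['time'])
s=get_image('scene');np.save('s11.npy',s);save('s11',s[180:275,240:350],7)
c=cam('wrist');w=get_image('wrist');pickle.dump((c,w),open('w11.pkl','wb'));save('w11',w,1.5)
plan([(np.array([.5,-.2,.29]),tool(0,.1)),(np.array([.4163,.0,.27]),tool(PSI,TL))],62,0)
```

```text
[ 0.58852416 -0.30309833  0.29059491] 0.06169913003624586 [-0.24213317 -0.08176863  1.04613135] 8.05
[[[36.0, -26.0, -2.0, -0.034, 0.0, 0.029, 62], [36.0, -27.0, -2.0, -0.034, 0.0, 0.03, 62], [35.0, -28.0, -3.0, -0.034, -0.001, 0.029, 62], [40.0, -17.0, 2.0, -0.102, -0.003, 0.009, 62], [40.0, -17.0, 1.0, -0.102, -0.003, 0.008, 62], [40.0, -18.0, -2.0, -0.102, -0.004, 0.009, 62], [39.0, -18.0, -4.0, -0.102, -0.003, 0.009, 62], [39.0, -18.0, -5.0, -0.103, -0.003, 0.009, 62]]]
```

View pics/s11.png

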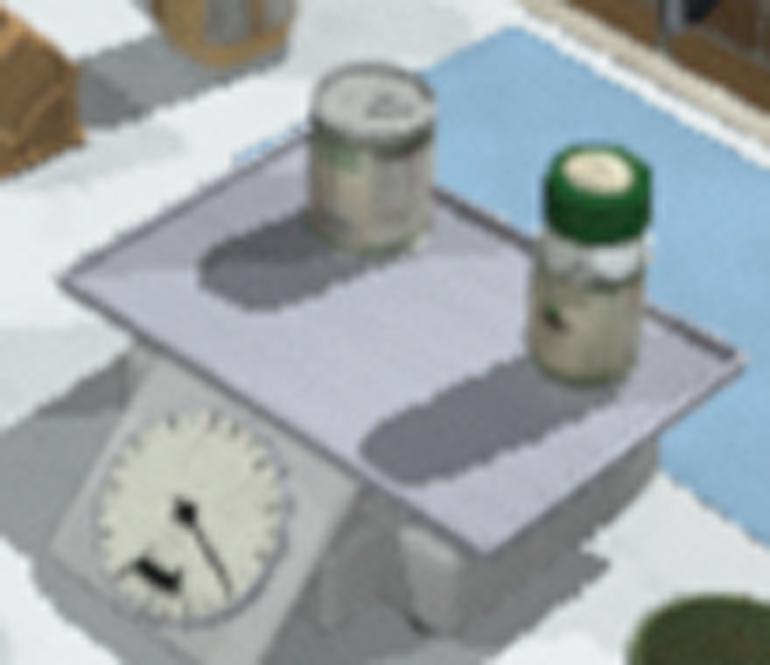

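View pics/w11.png

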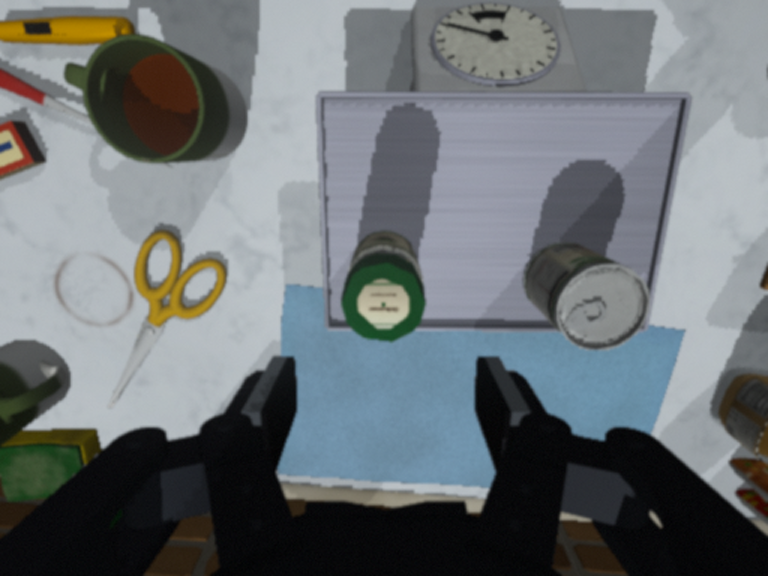

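```bash
cat >> h.py <<'E'
DC=PC-0.126*XP; DC[2]=.049
DU=(XP+np.array([0,0,1]))/2**.5; DN=(-XP+np.array([0,0,1]))/2**.5
def dial(c,piv,tip):
    q=[]
    for a in (piv,tip):
        o,d=ray(c,*a); q.append(o+d*((DC-o)@DN)/(d@DN))
    v=q[1]-q[0]; return q[0]-DC,np.arctan2(-v@YP,v@DU)%(2*np.pi),np.linalg.norm(v)
E
python3 - <<'E'
from h import *
import pickle
s=cam('scene');pv=(185/7+240,511/7+180)
for t in ((265,525),(230,592),(182,583),(125,575),(140,555)): print(t,dial(s,pv,(t[0]/7+240,t[1]/7+180)))
w=pickle.load(open('w11.pkl','rb'))
for t in ((443,22),(478,18),(507,17)): print(dial(w[0],(497/1.5,36/1.5),(t[0]/1.5,t[1]/1.5)))
save('w11d',w[1][0:60,270:390],6)
E
```

```text
(265, 525) (array([-0.0005679 ,  0.00137117, -0.00045933]), np.float64(1.2017492997802477), np.float64(0.03973268927787165))
(230, 592) (array([-0.0005679 ,  0.00137117, -0.00045933]), np.float64(1.9807110536374206), np.float64(0.04216402065560827))
(182, 583) (array([-0.0005679 ,  0.00137117, -0.00045933]), np.float64(2.5671826377843123), np.float64(0.030364680834318113))
(125, 575) (array([-0.0005679 ,  0.00137117, -0.00045933]), np.float64(3.4016648718139715), np.float64(0.03829188790167504))
(140, 555) (array([-0.0005679 ,  0.00137117, -0.00045933]), np.float64(3.4496316344300264), np.float64(0.027637401004879398))
(array([-0.00053721,  0.00195146, -0.00038352]), np.float64(1.9752953487164586), np.float64(0.0418080390387825))
(array([-0.00053721,  0.00195146, -0.00038352]), np.float64(2.6438349159957433), np.float64(0.024884430093717755))
(array([-0.00053721,  0.00195146, -0.00038352]), np.float64(3.547170277877611), np.float64(0.025527420778350015))
```

View pics/w11d.png

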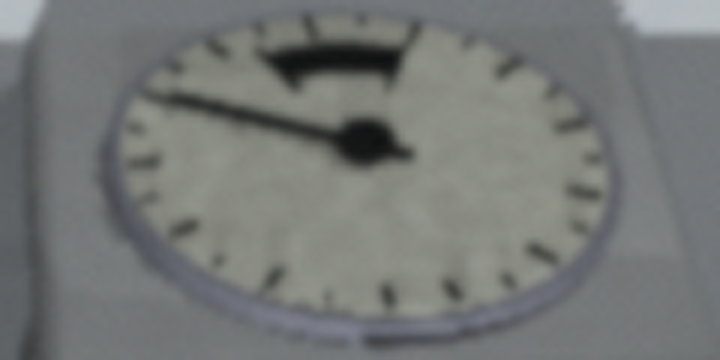

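jar_1 stands upright on the pan; both cameras give the needle at 1.975 rad (1.20 before, so jar_1 ≈ 154 g). Next is jar_2.

Run:
```python
from h import *
L=np.array([.5163,.1738,.121])
plan([(np.array([.48,-.12,.28]),tool(0,.2)),(L+AX*.08,tool(PSI,TL))],62,0)
```

```text
[[[38.0, -18.0, 1.0, -0.04, -0.001, 0.018, 62], [38.0, -19.0, 0.0, -0.041, -0.001, 0.017, 62], [37.0, -19.0, 0.0, -0.04, -0.001, 0.018, 62], [38.0, -20.0, -2.0, -0.04, -0.001, 0.017, 62], [36.0, -21.0, -2.0, -0.041, -0.001, 0.018, 62], [42.0, -4.0, 13.0, -0.059, -0.003, 0.006, 62], [43.0, -5.0, 12.0, -0.058, -0.002, 0.006, 62], [42.0, -6.0, 12.0, -0.059, -0.003, 0.006, 62], [42.0, -7.0, 12.0, -0.059, -0.003, 0.006, 62], [43.0, -8.0, 11.0, -0.058, -0.002, 0.006, 62]]]
[[[42.0, -8.0, 10.0, -0.059, -0.003, 0.006, 62], [42.0, -10.0, 10.0, -0.058, -0.002, 0.007, 62]]]
```

>>> jog_arm([
  [[38,-18,1,-0.04,-0.001,0.018,62],[38,-19,0,-0.041,-0.001,0.017,62],[37,-19,0,-0.04,-0.001,0.018,62],[38,-20,-2,-0.04,-0.001,0.017,62],[36,-21,-2,-0.041,-0.001,0.018,62],[42,-4,13,-0.059,-0.003,0.006,62],[43,-5,12,-0.058,-0.002,0.006,62],[42,-6,12,-0.059,-0.003,0.006,62],[42,-7,12,-0.059,-0.003,0.006,62],[43,-8,11,-0.058,-0.002,0.006,62]],
])

```text
time: 9.15
eef_pos: [0.4621, 0.1026, 0.1935]
ee_rot: [0.17, 0.705, 0.667, 0.17]
ft_force: [0.9, -0.9, -1.3]
finger_gap: 0.062
```

Run:
```python
from h import *
L=np.array([.5163,.1738,.121]);print(pose()[0])
plan([(L+AX*.06,tool(PSI,TL))],62,0)
```

```text
[0.46205453 0.10257373 0.19346027]
[[[37.0, 1.0, 15.0, -0.063, -0.004, -0.006, 62], [36.0, 1.0, 14.0, -0.063, -0.005, -0.006, 62]]]
```

>>> jog_arm([
  [[37,0,15,-0.063,-0.004,-0.006,62],[34,0,14,-0.063,-0.005,-0.006,62],[0,0,0,0,0,0,62]],
])

```text
time: 9.45
eef_pos: [0.4701, 0.1716, 0.1622]
ee_rot: [0.211, 0.689, 0.664, 0.2]
ft_force: [-0.6, -0.7, -0.9]
finger_gap: 0.062
```

Run:
```python
from h import *
L=np.array([.5163,.1738,.121]);print(pose()[0])
plan([(L+AX*.05,tool(PSI,TL))],62,1)
c=cam('wrist');save('w12',get_image('wrist'),1.5);print(proj(c,L)*1.5)
```

```text
[0.4700736  0.17160472 0.16220324]
[[[4.2, 14.3, 9.9, -0.02, -0.001, 0.008, 62]]]
[395.05623637 362.79278865]
```

View pics/w12.png

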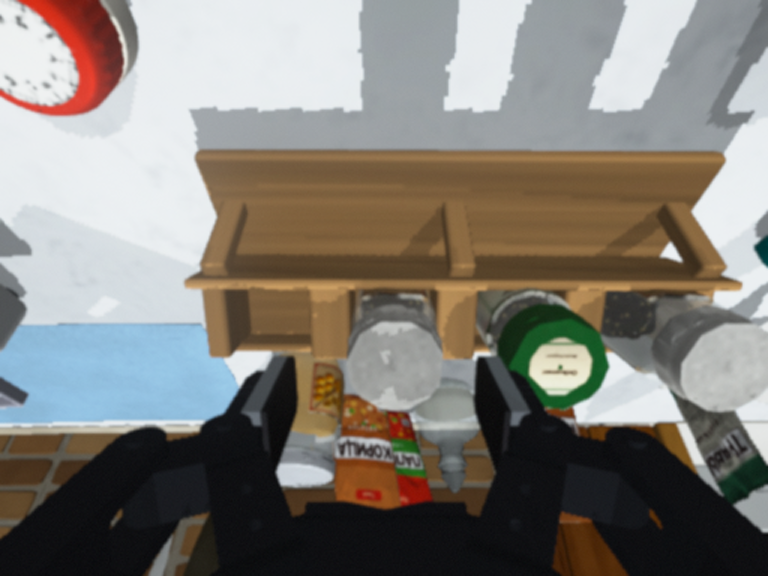

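jar_2's lid centre is at (395,365), matching the prediction (395,363).

>>> jog_arm([
  [[4,13,0,-0.02,0,0.008,62],[0,0,8,0,0,0,62],[0,0,0,0,0,0,62]],
])

```text
time: 9.8
eef_pos: [0.4869, 0.1718, 0.1629]
ee_rot: [0.218, 0.691, 0.657, 0.207]
ft_force: [-0.0, 0.4, -0.9]
finger_gap: 0.0621
```

Run:
```python
from h import *
L=np.array([.5163,.1738,.121]);print(pose()[0])
plan([(L+AX*.04,tool(PSI,TL)),(L-AX*.019,tool(PSI,TL),3)],62,1)
```

```text
[0.48689097 0.17176104 0.16292648]
[[[3.4, -0.1, 11.1, -0.002, 0.003, -0.004, 62], [0.0, 0.0, 19.7, 0.0, 0.0, 0.0, 62], [0.0, 0.0, 19.7, 0.0, 0.0, 0.0, 62], [0.0, 0.0, 19.6, 0.0, 0.0, 0.0, 62]]]
```

>>> jog_arm([
  [[3.5,0,11,-0.002,0.003,-0.004,62],[0,-1,16,0,0,0,62],[0,-1,12,0,0,0,62],[0,0,0,0,0,0,62]],
])

```text
time: 10.2
eef_pos: [0.5127, 0.1697, 0.132]
ee_rot: [0.22, 0.692, 0.655, 0.209]
ft_force: [0.3, -0.4, 0.5]
finger_gap: 0.0618
```

Run:
```python
from h import *
L=np.array([.5163,.1738,.121]);print(pose()[0])
plan([(L-AX*.019,tool(PSI,TL),2)],62,1)
save('w13',get_image('wrist'),1.5)
```

```text
[0.51274107 0.16971369 0.13199071]
[[[2.2, -1.9, 14.9, 0.003, 0.002, -0.004, 62], [2.1, -1.8, 15.0, 0.003, 0.002, -0.005, 62]]]
```

View pics/w13.png

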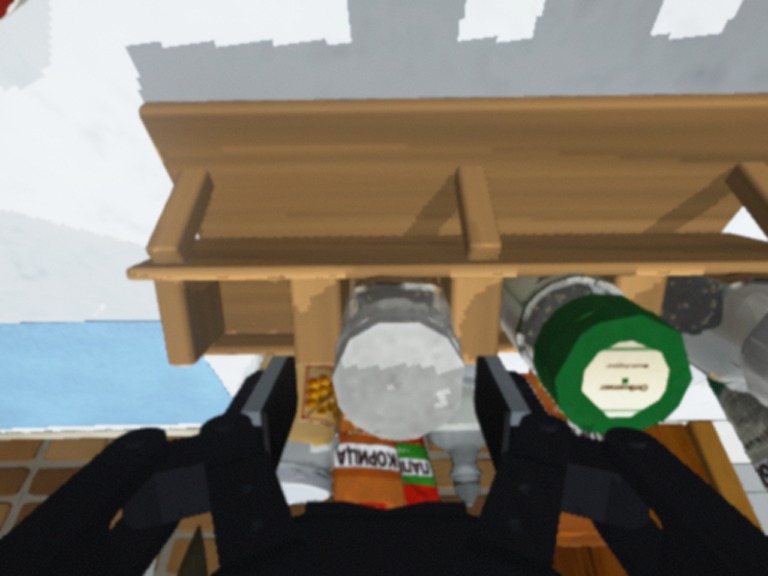

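>>> jog_arm([
  [[5,-3,0,0.004,0.003,-0.006,62],[1,-1,14,0,0,0,62],[0,-1,14,0,0,0,62],[0,0,0,0,0,0,62]],
])

```text
time: 10.65
eef_pos: [0.5272, 0.1752, 0.1102]
ee_rot: [0.22, 0.691, 0.656, 0.211]
ft_force: [-0.6, -0.4, -0.4]
finger_gap: 0.0618
```

Run:
```python
from h import *
L=np.array([.5163,.1738,.121]);p=pose()[0];print(p,(p-L)@AX)
plan([(L-AX*.0165,tool(PSI,TL),1)],62,1)
save('w14',get_image('wrist'),1.5)
```

```text
[0.52715811 0.17515727 0.1101516 ] -0.015072058465453408
[[[-1.9, -2.6, 1.4, 0.008, 0.0, -0.005, 62]]]
```

View pics/w14.png

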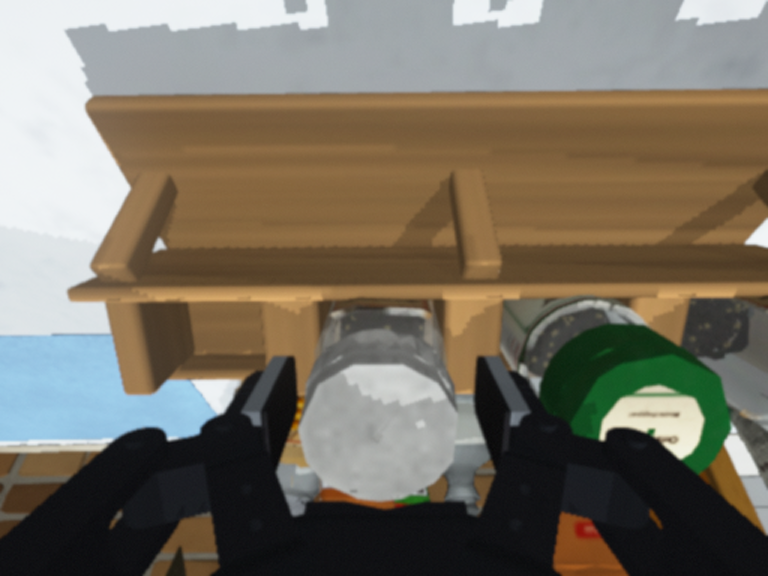

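>>> jog_arm([
  [[-2,-3,2,0.008,0,-0.005,62],[0,-1,0,0.003,0,0,62],[0,0,0,0,0,0,40],[0,0,0,0,0,0,40],[0,0,0,0,0,0,40],[0,0,0,0,0,0,40],[0,0,-8,0,0,0,40],[0,0,-15,0,0,0,40],[0,0,-22,0,0,0,40]],
])

```text
time: 11.6
eef_pos: [0.498, 0.1745, 0.1456]
ee_rot: [0.216, 0.69, 0.659, 0.207]
ft_force: [2.2, 0.3, -1.1]
finger_gap: 0.0428
```

>>> jog_arm([
  [[0,0,-22,0,0,0,40],[0,0,-22,0,0,0,40],[0,0,-25,0,0,0,40],[0,0,0,0,0,0,40]],
])

```text
time: 12.0
eef_pos: [0.4548, 0.1766, 0.2059]
ee_rot: [0.216, 0.69, 0.659, 0.207]
ft_force: [0.1, -0.3, -0.7]
finger_gap: 0.0427
```

Run:
```python
from h import *
p,r,st=pose();print(p,st['finger_gap'],st['ft_force'])
B=np.r_[(PC-XP*.045-YP*.03)[:2],.27]; print(B)
plan([(np.array([.43,.10,.28]),tool(0,TL-.15)),(np.array([.46,-.12,.285]),tool(PP,0)),(B,tool(PP,0))],40,0)
save('w15',get_image('wrist'),1.5)
```

```text
[0.45480518 0.17660507 0.20586464] 0.042743417685239316 [ 0.07236876 -0.25023728 -0.73401561]
[ 0.50897445 -0.26241523  0.27      ]
[[[-26.0, 8.0, -24.0, 0.049, 0.007, -0.013, 40], [-26.0, 7.0, -25.0, 0.049, 0.007, -0.013, 40], [-25.0, 5.0, -26.0, 0.048, 0.008, -0.014, 40], [-44.0, 6.0, 2.0, 0.092, 0.004, -0.015, 40], [-44.0, 5.0, 1.0, 0.092, 0.003, -0.015, 40], [-44.0, 5.0, 0.0, 0.093, 0.004, -0.016, 40], [-45.0, 4.0, 0.0, 0.092, 0.003, -0.015, 40], [-44.0, 3.0, 0.0, 0.092, 0.004, -0.015, 40], [-36.0, 10.0, 4.0, 0.0, 0.0, 0.0, 40], [-37.0, 9.0, 3.0, 0.0, 0.0, 0.0, 40]]]
[[[-36.0, 10.0, 4.0, 0.0, 0.0, 0.0, 40], [-37.0, 9.0, 4.0, 0.0, 0.0, 0.0, 40]]]
```

View pics/w15.png

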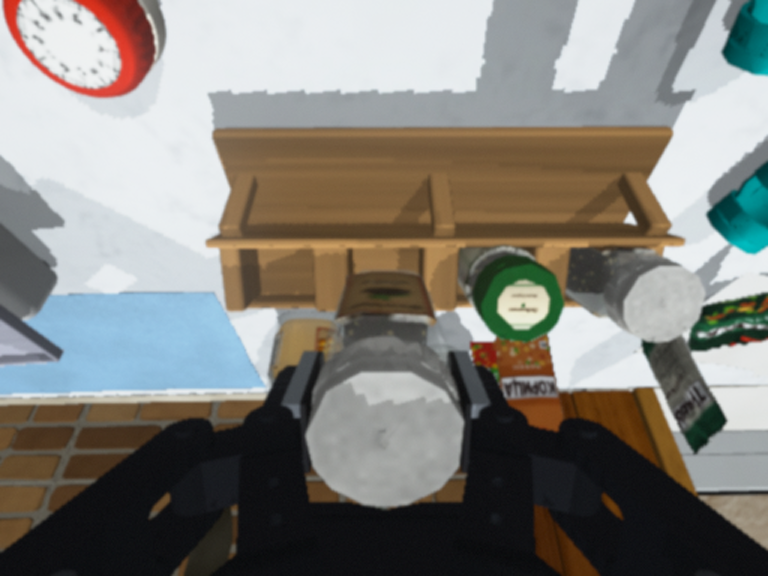

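>>> jog_arm([
  [[-20,10,-24,0.045,0.007,-0.013,40],[-26,9,-25,0.049,0.007,-0.013,40],[-32,6,-24,0.06,0.007,-0.014,40],[-44,6,0,0.092,0.004,-0.015,40],[-44,5,1,0.092,0.003,-0.015,40],[-44,5,0,0.093,0.004,-0.016,40],[-45,4,0,0.092,0.003,-0.015,40],[-44,3,0,0.092,0.004,-0.015,40],[-30,6,2,0,0,0,40],[0,0,0,0,0,0,40]],
])

```text
time: 13.05
eef_pos: [0.472, -0.1661, 0.2728]
ee_rot: [-0.018, 0.675, 0.737, -0.017]
ft_force: [0.3, 1.2, -1.9]
finger_gap: 0.0432
```

Run:
```python
from h import *
p,r,st=pose();print(p,st['finger_gap'],st['ft_force'])
B=np.r_[(PC-XP*.045-YP*.03)[:2],.25]
plan([(B,tool(PP,0))],40,0,vmax=40)
```

```text
[ 0.47201266 -0.16607751  0.27281356] 0.04319318345893572 [ 0.25349242  1.23025441 -1.94180355]
[[[-33.0, 10.0, 7.0, -0.017, -0.001, 0.003, 40], [-33.0, 10.0, 7.0, -0.016, -0.001, 0.003, 40], [-33.0, 9.0, 8.0, -0.017, 0.0, 0.003, 40]]]
```

>>> jog_arm([
  [[-33,10,7,-0.017,-0.001,0.003,40],[-33,10,7,-0.016,-0.001,0.003,40],[-30,9,8,-0.017,0,0.003,40],[0,0,0,0,0,0,40]],
])

```text
time: 13.45
eef_pos: [0.5084, -0.2616, 0.2416]
ee_rot: [-0.004, 0.679, 0.734, 0.001]
ft_force: [-0.5, 0.7, -2.3]
finger_gap: 0.0434
```

Run:
```python
from h import *
p,r,st=pose();print(p,st['finger_gap'],st['ft_force'],r.as_matrix()[:,2].round(3))
B=np.r_[(PC-XP*.045-YP*.03)[:2],.19]
plan([(B,tool(PP,0))],40,0,vmax=20)
save('w16',get_image('wrist'),1.5)
```

```text
[ 0.50839416 -0.26162789  0.24159634] 0.04344869524124111 [-0.46099558  0.70049483 -2.31116885] [-0.005  0.007 -1.   ]
[[[0.0, 0.0, 17.0, -0.001, -0.002, 0.0, 40], [-1.0, 0.0, 17.0, -0.002, -0.003, -0.001, 40], [0.0, 1.0, 18.0, -0.001, -0.002, 0.0, 40]]]
```

View pics/w16.png

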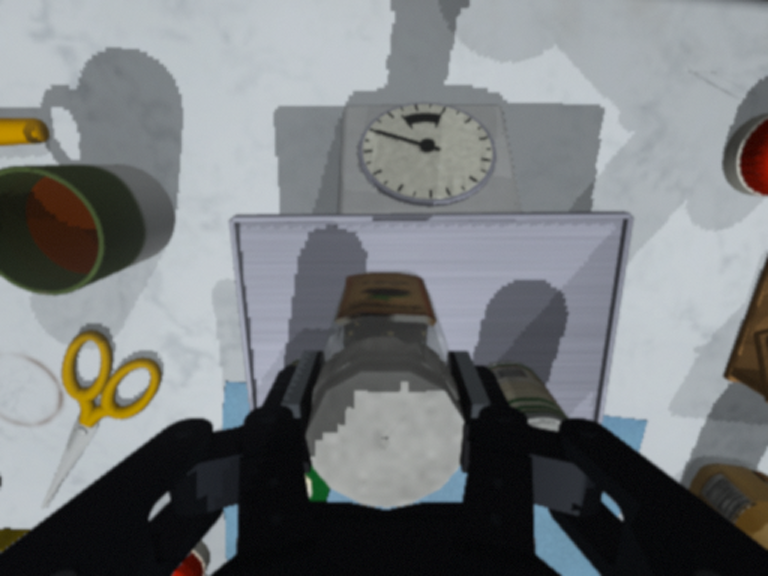

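>>> jog_arm([
  [[0,0,18,-0.002,-0.002,0,40],[0,0,18,-0.002,-0.002,0,40],[0,0,17,-0.001,-0.002,0,40],[0,0,0,0,0,0,40]],
])

```text
time: 13.9
eef_pos: [0.5067, -0.2545, 0.1852]
ee_rot: [-0.004, 0.678, 0.735, 0.002]
ft_force: [-0.9, 0.2, -2.2]
finger_gap: 0.0432
```

Run:
```python
from h import *
p,r,st=pose();print(p,st['finger_gap'],st['ft_force'],r.as_matrix()[:,2].round(3))
B=np.r_[(PC-XP*.045-YP*.03)[:2],p[2]]
plan([(B,tool(PP,0))],40,1,vmax=20)
```

```text
[ 0.50673742 -0.25452038  0.18523115] 0.043232224497958285 [-0.8840771   0.20287101 -2.23485296] [-0.003  0.007 -1.   ]
[[[-8.0, 1.6, -0.1, -0.003, -0.007, 0.002, 40]]]
```

>>> jog_arm([
  [[-2,0,5,-0.002,-0.004,0,40],[0,0,5,0,-0.002,0,40],[0,0,4,0,0,0,40],[0,0,0,0,0,0,40]],
])

```text
time: 14.3
eef_pos: [0.5079, -0.2549, 0.1723]
ee_rot: [0.001, 0.677, 0.736, 0.001]
ft_force: [0.0, -0.5, -2.0]
finger_gap: 0.0432
```

Run:
```python
from h import *
p,r,st=pose();print(p,st['finger_gap'],st['ft_force'],r.as_matrix()[:,2].round(3))
s=get_image('scene');save('s17',s[180:275,240:350],7)
```

```text
[ 0.50785382 -0.25485733  0.17230372] 0.04317931375104023 [ 0.03080639 -0.47385765 -1.97097264] [ 0.002  0.    -1.   ]
```

View pics/s17.png

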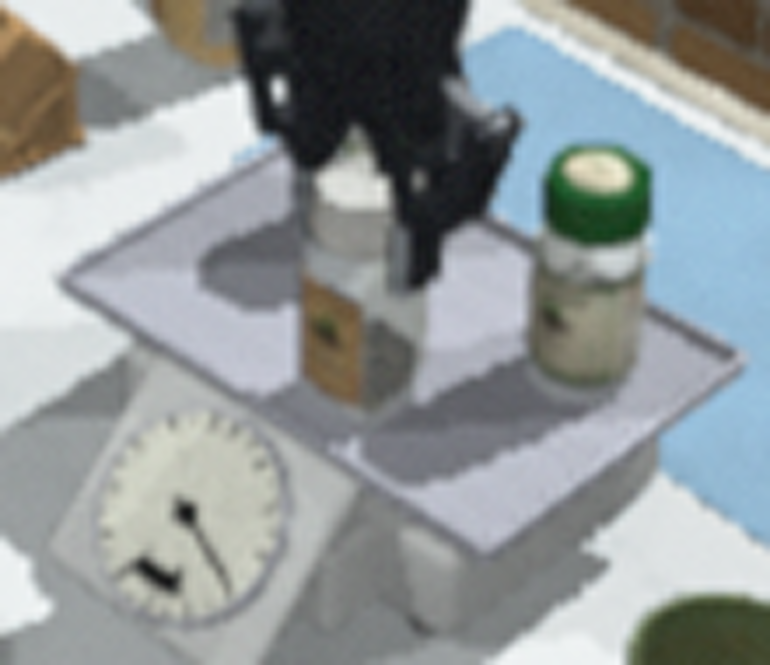

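No contact yet: the needle has not moved. Going a little lower.

>>> jog_arm([
  [[0,0,4,0,0,0,40],[0,0,3,0,0,0,40],[0,0,0,0,0,0,40]],
])

```text
time: 14.65
eef_pos: [0.5093, -0.2556, 0.1673]
ee_rot: [0.003, 0.677, 0.736, 0.001]
ft_force: [-0.9, 0.8, -0.2]
finger_gap: 0.0432
```

Run:
```python
from h import *
p,r,st=pose();print(p,st['finger_gap'],st['ft_force'],r.as_matrix()[:,2].round(3))
s=get_image('scene');save('s18',s[180:275,240:350],7)
```

```text
[ 0.50930416 -0.25564594  0.16727628] 0.04315349213776013 [-0.90198814  0.76546618 -0.16117526] [ 0.005 -0.002 -1.   ]
```

View pics/s18.png

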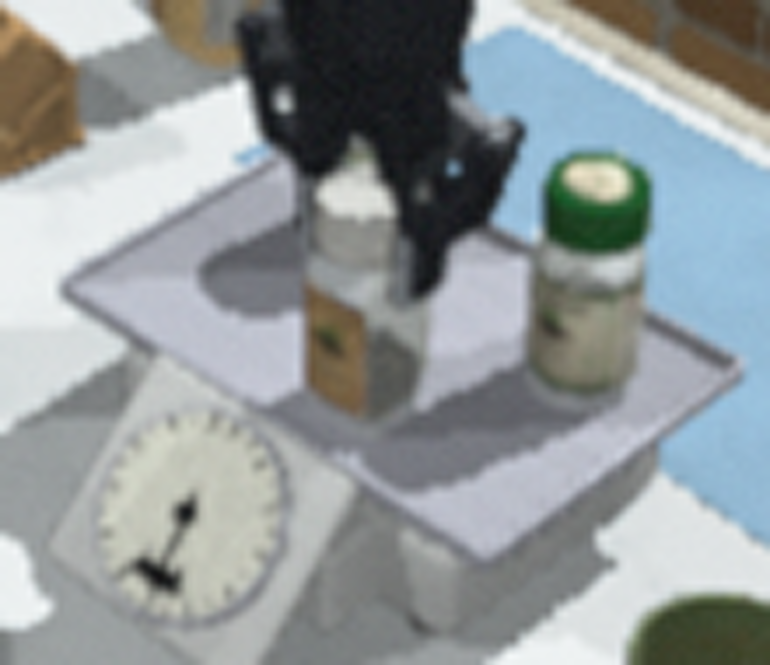

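The needle has swung into the arc area, so the pan now carries the jar. I release.

>>> jog_arm([
  [[0,0,0,0,0,0,48],[0,0,0,0,0,0,55],[0,0,0,0,0,0,62],[0,0,0,0,0,0,62],[0,0,-15,0,0,0,62],[0,0,-25,0,0,0,62],[0,0,-40,0,0,0,62],[0,0,-30,0,0,0,62],[0,0,0,0,0,0,62],[0,0,0,0,0,0,62]],
])

```text
time: 15.7
eef_pos: [0.5091, -0.2562, 0.2865]
ee_rot: [0.005, 0.677, 0.736, 0.001]
ft_force: [1.0, -0.1, -0.7]
finger_gap: 0.0619
```

Run:
```python
from h import *
import pickle
p,r,st=pose();print(p,st['finger_gap'],st['ft_force'],st['time'])
s=get_image('scene');np.save('s19.npy',s);save('s19',s[180:275,240:350],7)
c=cam('wrist');w=get_image('wrist');pickle.dump((c,w),open('w19.pkl','wb'));save('w19',w,1.5)
d=proj(c,DC).astype(int);print(d);a=max(d[1]-40,0);b=max(d[0]-60,0);print(b,a);save('w19d',w[a:a+80,b:b+120],6)
```

```text
[ 0.50911265 -0.2562435   0.28654721] 0.06187174276761604 [ 1.00956424 -0.07313208 -0.71288893] 15.7
[279  94]
219 54
```

View pics/s19.png

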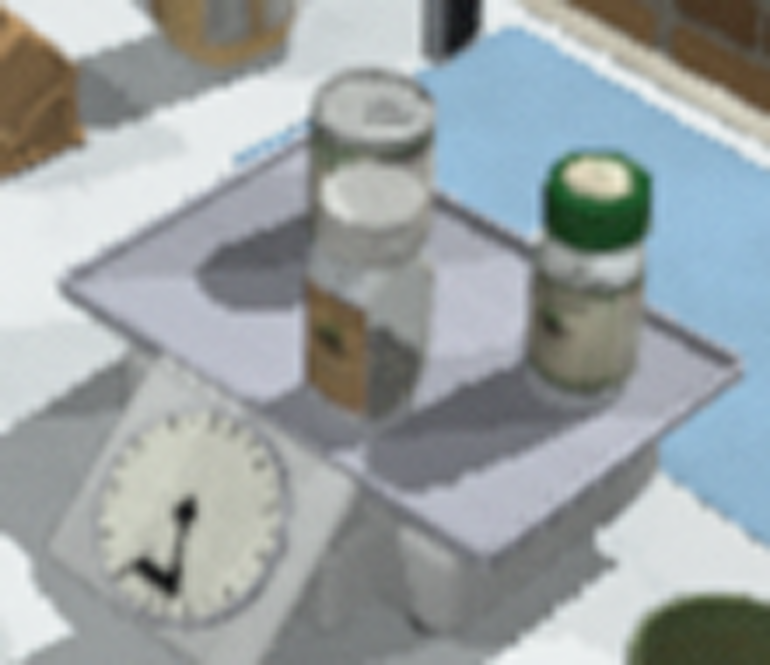

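View pics/w19d.png

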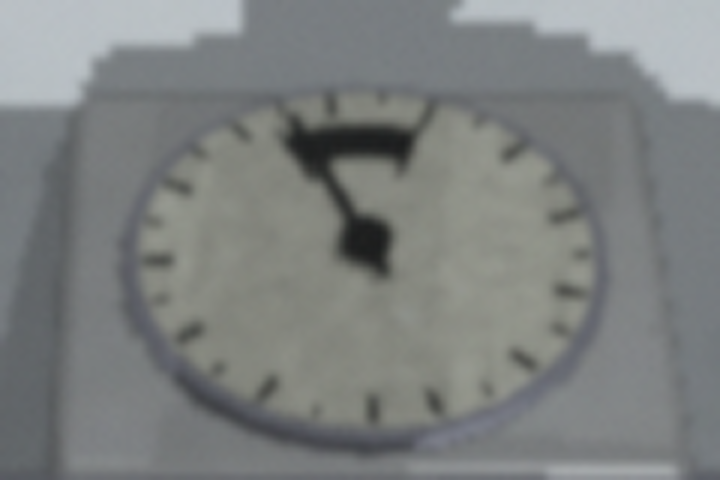

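View pics/w19.png

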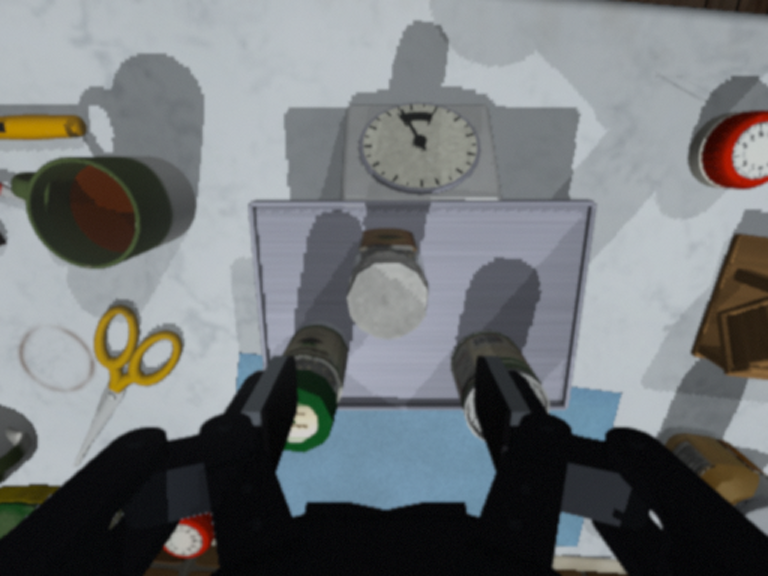

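Run:
```python
from h import *
import pickle
c,w=pickle.load(open('w19.pkl','rb'));f=lambda t:(219+(t[0]+.5)/6-.5,54+(t[1]+.5)/6-.5)
for t in ((290,125),(320,165),(382,272),(283,108),(432,105),(398,170)): print(t,dial(c,f((365,241)),f(t))[1:])
print(dial(c,f((365,241)),f((365,241)))[0])
s=cam('scene')
for t in ((172,590),(176,560)):print(dial(s,(185/7+240,511/7+180),(t[0]/7+240,t[1]/7+180))[1:])
# plan closer view
cp=DC+DN*.24+DU*.03; R=tool(PP,np.radians(28)); p=cp-R.apply([0,-.0735,-.12]);print(p)
plan([(p+np.array([-.03,0,.09]),tool(PP,.2)),(p,R)],62,0)
```

```text
(290, 125) (np.float64(2.7240075849488523), np.float64(0.034895401550371914))
(320, 165) (np.float64(2.757865280075164), np.float64(0.022207042474608023))
(382, 272) (np.float64(5.927325304106122), np.float64(0.008620498388983258))
(283, 108) (np.float64(2.742551141160909), np.float64(0.039949028006447646))
(432, 105) (np.float64(3.5124325120643647), np.float64(0.04058056780769123))
(398, 170) (np.float64(3.494695897072483), np.float64(0.020537535518854254))
[-0.00046461  0.00025603 -0.00044324]
(np.float64(2.7096218204535965), np.float64(0.033423952459202454))
(np.float64(2.731618674214596), np.float64(0.02083573038274563))
[ 0.39870679 -0.2409421   0.16847128]
[[[7.0, -35.0, 7.0, -0.048, 0.001, 0.001, 62], [6.0, -35.0, 4.0, -0.048, 0.001, 0.001, 62], [7.0, -35.0, 4.0, -0.048, 0.001, 0.001, 62], [7.0, -35.0, 1.0, -0.048, 0.001, 0.002, 62], [-1.0, 4.0, 31.0, -0.096, 0.0, 0.0, 62], [-1.0, 1.0, 32.0, -0.097, 0.0, 0.0, 62], [-1.0, -3.0, 32.0, -0.096, 0.001, 0.0, 62]]]
```

The needle reads about 2.72–2.75 rad in both views, just inside the arc. I check it from a nearer, more face-on view.

>>> jog_arm([
  [[7,-35,7,-0.048,0,0,62],[6,-35,4,-0.048,0,0,62],[7,-35,4,-0.048,0,0,62],[7,-35,1,-0.048,0,0,62],[-1,2,28,-0.096,0,0,62],[-1,0,28,-0.097,0,0,62],[0,0,0,0,0,0,62]],
])

```text
time: 16.5
eef_pos: [0.3771, -0.235, 0.1897]
ee_rot: [0.129, 0.665, 0.721, 0.147]
ft_force: [-1.0, 0.6, -0.9]
finger_gap: 0.0618
```

Run:
```python
from h import *
import pickle
p,r,st=pose();print(p,st['time'],st['ft_force'])
c=cam('wrist');w=get_image('wrist');pickle.dump((c,w),open('w20.pkl','wb'));save('w20',w,1.5)
d=proj(c,DC).astype(int);print(d);a=max(d[1]-65,0);b=max(d[0]-65,0);print(b,a);save('w20d',w[a:a+120,b:b+130],5)
s=get_image('scene');save('s20',s,1.5);t=get_image('top');save('t20',t[150:260,110:400],2.7)
```

```text
[ 0.37708104 -0.23495926  0.18969954] 16.5 [-1.03000073  0.56581682 -0.94179596]
[247 175]
182 110
```

View pics/w20d.png

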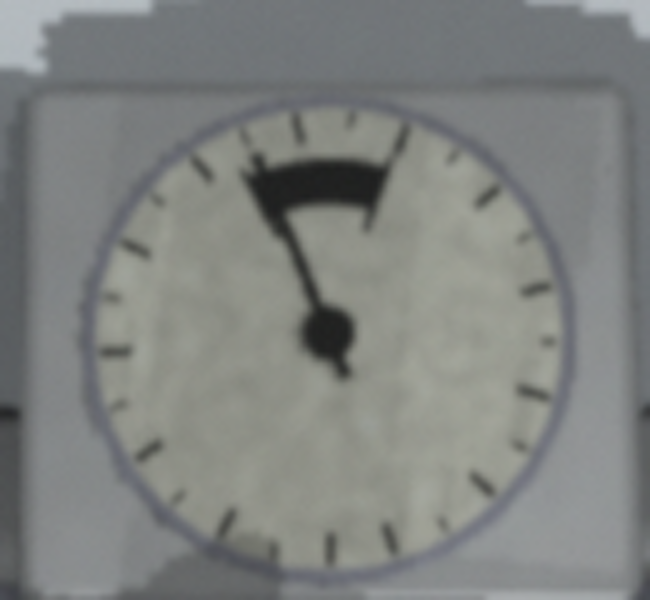

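View pics/s20.png

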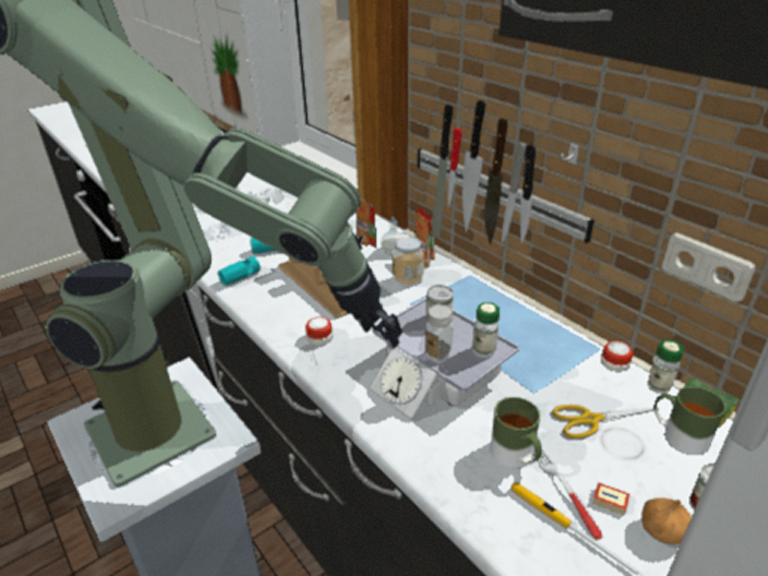

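View pics/t20.png

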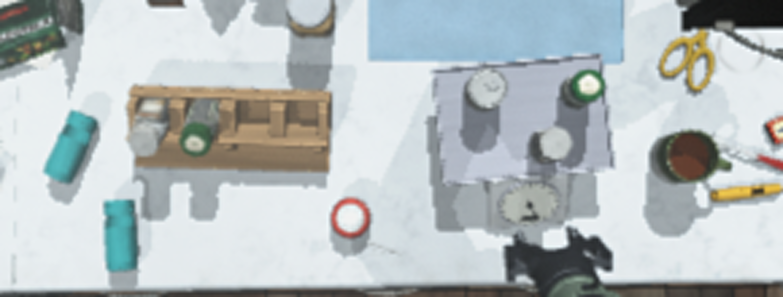

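In the near view the needle tip is at (257,158) from the pivot at (328,332). That is about 5° (0.09 rad) past the arc's start line at (245,172), so about 2.74 rad, well short of the end line at (405,130). Both jars and the tin stand upright on the pan, jar_3 and jar_4 are in the rack, and the gripper is clear.

Run:
```python
from h import *
import pickle
c,w=pickle.load(open('w20.pkl','rb'));f=lambda t:(182+(t[0]+.5)/5-.5,110+(t[1]+.5)/5-.5)
for t in ((257,158),(300,260),(245,172),(405,130)): print(dial(c,f((328,332)),f(t))[1:])
print(sign_off())
```

```text
(np.float64(2.759806461848432), np.float64(0.03609220080395462))
(np.float64(2.776195871365931), np.float64(0.014742457900157215))
(np.float64(2.6694165261736282), np.float64(0.034559952105036686))
(np.float64(3.5042759761649607), np.float64(0.04160386555295177))
the job is handed in; nothing more can be done
None
```

I moved jar_1 and then jar_2 from the rack to the pan, setting each down gently and upright beside the tin. I then stopped, because the needle had come to rest inside the thick dark arc, and handed the job in.

- **Needle:** it read about 1.20 rad at the start, 1.98 after jar_1 and 2.71 to 2.78 after jar_2, across two wrist views and the scene camera. My best figure is 2.74 rad, or about 0.09 rad past the arc's start line. The readings differ by about 0.05 rad, and all of them lie inside 2.65–3.50.
- **Scene:** in the last pictures both jars and the tin stand on the pan, and jar_3 and jar_4 are in their pockets. The timer, honey jar and mug had not visibly moved.
- **Robot:** the gripper was clear of everything at hand-in, about 16.6 s on the clock. The measured force stayed at a few newtons in every reading I took.
- **What disagreed:** small moves came up several millimetres short, so I re-measured and corrected before each grasp and set-down. jar_2 stands about 8 mm off the spot I aimed for, but clear of jar_1 and the tin.

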